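Square up two plaster models on a carrier plate

TASK

Lay both plaster models on the carrier plate, each on the mat of its own colour: flat on the base with the teeth up, the flat heel snug and square against the dark fence, so that both arches point the same way, away from the fence. One of them is still standing on its heel. Plaster chips, so set the models down rather than dropping them, and leave the white bottle and the blue-lidded jar where they stand.

Things in the scene. Friction and masses are not known exactly. Their poses are not given: they have to be found in the camera images.
- green_model: Pale green plaster dental model, 48 mm heel to front, 60 wide (sides widest 13 mm in front of the flat 48 mm heel, tapering to the rounded front), base 17 thick, teeth to 25, 0.12 kg. Origin: centre of the underside; x heel to front, z underside to teeth. Starts standing on its heel: origin 24 mm up, x up (leans up to 4 degrees), z level; tips over if pushed at the top.
- cream_model: Cream plaster dental model, 48 mm heel to front, 60 wide (sides widest 13 mm in front of the flat 48 mm heel, tapering to the rounded front), base 17 thick, teeth to 25, 0.12 kg. Origin: centre of the underside; x heel to front, z underside to teeth. At the start it lies flat on the bench, teeth up, turned any way.
- carrier: Fixed aluminium plate 84 x 196 x 5 mm on 4 mm feet (top 9 mm above the bench); along its rear (+x) edge a dark steel fence 10 mm thick standing 16 mm above the plate, its face at x = +30 mm. Origin: on the bench under the centre; x points to the fence, y along it. Rails 3 mm high, 3 mm wide run along x at y = 0 and +-96 mm, from x = -37 to +25 mm.
- green_bay (a point): Point on the plate's upper surface (9 mm above the bench) in the bay with the green mat (carrier y = +48 mm), where the green model's origin lies when its heel touches the fence; axes as the carrier's.
- cream_bay (a point): The same point in the bay with the cream mat (carrier y = -48 mm), for the cream model; axes as the carrier's.
- green_front (a point): Foremost point of the green model's base at the underside (24 mm from its origin along its x).
- green_heel (a point): Middle of the green model's heel edge at the underside (24 mm from its origin against its x).
- cream_front (a point): Foremost point of the cream model's base at the underside (24 mm from its origin along its x).
- cream_heel (a point): Middle of the cream model's heel edge at the underside (24 mm from its origin against its x).
- machine_corner (a point): Foot of the front left vertical edge of the tall fixed machine (0.24 m high) that stands beside the carrier; keep the gripper clear of it. From here its front runs 0.44 m along world (0.5, -0.87) and its left side runs back along world (0.87, 0.5). Behind the fence, some 50 mm or more away, stands a low fixed black instrument.
- bottle_white: Bystander: white plastic bottle with a yellow cap, 60 mm across, 110 mm tall, origin under its centre. Loose; leave it.
- jar_blue: Bystander: round jar with a blue lid, 48 mm across, 62 mm tall, origin under its centre. Loose; leave it.
Mind the look-alikes: they are no part of the job. There is more than one size of the carrier; the one meant has the size given above.

How it is judged:
By the outcome, as a careful person would: the job done as asked, in the order asked, and still so for the second after the job is handed in, with the robot touching nothing.
It also fails if it takes over 72 s, if anything falls off the work surface, if the arm or the gripper's body presses on something with over 40 N, if the wrist force passes 120 N, or if a joint passes its speed limit or range.

ROBOT

A 6-joint arm with a two-finger parallel gripper is mounted at the origin on a cart in front of the work surface, level with it; the furniture and walls round the work are solid. World frame = base frame: x ahead of the robot, y to its left, z up, the work surface at z = 0. Lengths are in m, angles in rad, forces in N, time in s.
With the tool pointing down it reaches from about 0.325 to 0.75 m from the base axis. Payload 7.6 kg.
Tool frame: the origin (TCP) lies on the front face of the gripper's body, between the roots of the fingers; the fingertips stand 73 mm ahead of it and the grasp point (between the pads) lies 54 mm ahead of it (ctrl.grasp_offset is the distance from the TCP to the grasp point, in m); z points along the fingers, y is the line along which they close (so a half turn about z gives the same grasp; the last joint's range is limited). The gripper opens to 85 mm and grips with 20 to 120 N. Pads are 22 mm wide; open, the fingers measure 114 mm over their backs; the gripper's body (76 mm by 85 mm) begins 54 mm behind the grasp point. The pads swing forward as they close: fully open they stand 13 mm farther back than shut.
Start: joints at [1.086, 0.052, 1.401, -0, 1.689, -0.07], TCP at [0.212, 0.48, 0.304] pointing down, gripper open.
Joint ranges: [-2.9, 2.9], [-0.91, 2.17], [0.12, 2.37], [-1.06, 4.2], [0.26, 2.73], [-2.93, 2.93]. Speed limits (rad/s): [2.57, 2.57, 3.01, 3.14, 3.14, 3.14].

INTERFACE

Orientations are given as a unit quaternion [x, y, z, w].
In Python, from station import status, vision, ctrl gives the robot as it stands. The module is installed in compiled form; this text tells all that it offers.
- The arm moves only by the shell command python3 -m creep 'ROWS' [OPENING] [FORCE]. ROWS is JSON, a list of rows, each a list of 2 entries, a list of its own where there are three numbers: the shift along the tool's x, y, z in units of 25 mm (1.0 is 25 mm), then the turn, a rotation vector about the tool's x, y, z in units of 6 degrees (1.0 is 6 degrees). In form: [[[dx, dy, dz], [wx, wy, wz]], ...]. A call has 1 to 8 rows; each row shifts and turns the commanded pose from where the row before left it, along the tool's axes as they then stand; what a row does not reach is not made up. A row lasts 1/12 s, in which the tool goes at most 41.7 mm and 7.16 degrees, less where a joint would pass 70% of its speed; a pose out of reach is approached as far as the arm can. A call is refused whole if a number of a shift passes 1 or a number of a turn 1, either way. A call with a gripper value outside its range is refused whole. OPENING is the closure, from 0 (fully open) to 1 (shut), set as the call begins (- or left out, the last holds). The fingers move at their own pace and stop on an object; FORCE is the grip in N (left out, the last holds). Time passes only in rows, so rows that do not move let the fingers close. It gives the time, the measured TCP pose, the force, the opening and the grip force at its end, in the units of the state.
- status.read_state(): the state, without advancing time (a new reading comes with each control period).
- vision.get_image(name): name is "side" or "top" or "wrist"; returns (picture, depth): 384x512x3 uint8, red, green, blue; 384x512 float32, m along the optical axis (not along the pixel's ray), 0 where there is no reading.
- vision.camera_info(name): a dict with "mtx" (3x3 intrinsics, pixels), "cam_to_world" (4x4, takes a point from camera to world coordinates); the wrist camera has in their place "T_tool_cam" (4x4, takes a point from camera to tool coordinates, whose origin is the TCP and whose axes are the flange's). Camera axes: x right, y down, z forward; pixel columns grow to the right and rows downward; lengths in m; the calibration is good to about 2 mm. A picture is of the moment at which its call begins: read the wrist's pose just before it. camera_info takes no time and is no camera call.
- ctrl.sign_off(): hands the job in; it is judged then, once.
The state is a dict: "time": time; "q": joint angles; "dq": joint speeds; "tau": joint torques, N m; "position": TCP position; "eef_rot": TCP orientation; "force": force on the tool from outside, world axes, zero at the start; "moment": the same for the moment, N m; "opening": opening from 0.0 (shut) to 1.0 (fully open); "finger_force": force on a finger pad.
Only numpy, scipy, OpenCV 4.12 (cv2) and the standard library are available. Lean on these libraries where they do the work, as an engineer would, in place of code of your own. Each camera call takes 0.05 s, during which the arm holds its last target. There are 200 camera calls.

## Working session

There is one attempt and no reset: what is moved stays moved. The work goes in short steps, Python scripts to look and compute and a shell command to move; the robot and the scene stay as the last step left them, time stands still between calls to the robot, and variables do not carry over. Pictures are saved under pics/ and viewed, at most 10 in all, crops included, and the job is handed in when it is done.

```bash
mkdir -p pics; cat > h.py <<'E'
import numpy as np, cv2
from station import status, vision, ctrl
from scipy.spatial.transform import Rotation as R
def cam(name):
    s=status.read_state(); im,d=vision.get_image(name); i=vision.camera_info(name)
    K=np.array(i["mtx"])
    if name=="wrist":
        T=np.eye(4);T[:3,:3]=R.from_quat(s["eef_rot"]).as_matrix();T[:3,3]=s["position"];T=T@np.array(i["T_tool_cam"])
    else: T=np.array(i["cam_to_world"])
    return im,d,K,T
def plane(uv,z,K,T):
    uv=np.atleast_2d(np.asarray(uv,float)); r=np.c_[uv,np.ones(len(uv))]@np.linalg.inv(K).T@T[:3,:3].T
    return T[:3,3]+r*((z-T[2,3])/r[:,2])[:,None]
def cloud(d,K,T):
    v,u=np.indices(d.shape); p=np.stack([(u-K[0,2])/K[0,0]*d,(v-K[1,2])/K[1,1]*d,d],-1)
    return p@T[:3,:3].T+T[:3,3]
E
python3 - <<'E'
from h import *
s=status.read_state();print({k:np.round(v,3) for k,v in s.items()})
ims=[]
for n in["top","side","wrist"]:
    im,d,K,T=cam(n);np.savez(f"{n}0.npz",im=im,d=d,K=K,T=T);ims.append(im);print(n,np.round(T,3).tolist(),K.round(0).tolist())
cv2.imwrite("pics/top0.png",cv2.resize(ims[0],(800,600))[...,::-1])
cv2.imwrite("pics/sw0.png",np.vstack([ims[1],ims[2]])[...,::-1][:, :] if 0 else cv2.resize(np.hstack(ims[1:]),(800,300))[...,::-1])
E
```

```text
{'time': np.float64(0.0), 'q': array([ 1.086,  0.053,  1.402,  0.   ,  1.689, -0.07 ]), 'dq': array([-0.001, -0.001,  0.001,  0.001, -0.002, -0.001]), 'tau': array([-2.0000e-03, -3.8166e+01, -3.6019e+01, -0.0000e+00,  6.0000e-03,
        0.0000e+00]), 'position': array([0.211, 0.48 , 0.303]), 'eef_rot': array([ 0.206,  0.979, -0.001, -0.   ]), 'force': array([ 0.261, -0.439,  0.349]), 'moment': array([ 0.011, -0.041, -0.003]), 'finger_force': np.float64(0.0), 'opening': np.float64(1.002)}
top [[0.022, -0.988, 0.155, 0.236], [-1.0, -0.025, -0.018, 0.339], [0.022, -0.154, -0.988, 1.508], [0.0, 0.0, 0.0, 1.0]] [[468.0, 0.0, 246.0], [0.0, 468.0, 194.0], [0.0, 0.0, 1.0]]
side [[0.935, -0.163, 0.316, 0.004], [-0.355, -0.46, 0.814, -0.854], [0.013, -0.873, -0.488, 0.763], [0.0, 0.0, 0.0, 1.0]] [[497.0, 0.0, 257.0], [0.0, 497.0, 192.0], [0.0, 0.0, 1.0]]
wrist [[0.403, 0.879, 0.254, 0.146], [0.915, -0.387, -0.112, 0.51], [-0.001, 0.278, -0.961, 0.374], [0.0, 0.0, 0.0, 1.0]] [[314.0, 0.0, 259.0], [0.0, 314.0, 190.0], [0.0, 0.0, 1.0]]
```

View pics/top0.png

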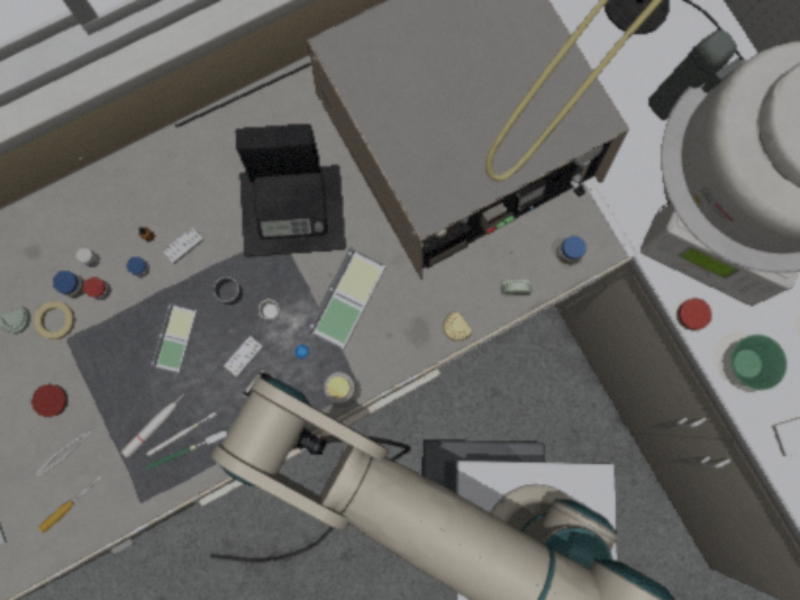

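View pics/sw0.png

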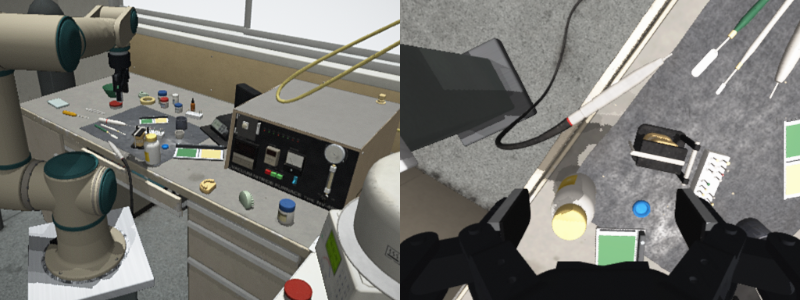

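The top view shows the large carrier at about (350,298), the cream model at (457,326), the green model at (517,286), the jar at (572,249), the bottle at (338,388) and the machine corner near (425,265). The small carrier at (175,338) is the look-alike. I'll zoom in and measure.

```bash
python3 - <<'E'
from h import *
t=np.load("top0.npz");s=np.load("side0.npz")
a=cv2.resize(t["im"][150:240,190:390],(800,360),interpolation=cv2.INTER_CUBIC)
b=cv2.resize(s["im"][170:300,210:410],(369,240),interpolation=cv2.INTER_CUBIC)
c=np.zeros((600,800,3),np.uint8);c[:360]=a;c[360:,:369]=b
cv2.imwrite("pics/c0.png",c[...,::-1])
P=cloud(t["d"],t["K"],t["T"])
for u,v in[(292,209),(331,183),(366,159),(224,191),(216,248),(270,170),(300,200)]:print(u,v,P[v,u].round(3),t["im"][v,u])
E
```

```text
292 209 [0.423 0.164 0.023] [172 170 133]
331 183 [0.506 0.043 0.05 ] [153 161 150]
366 159 [ 0.583 -0.066  0.066] [ 67  92 127]
224 191 [0.478 0.383 0.011] [149 150 154]
216 248 [0.29  0.399 0.108] [173 175 128]
270 170 [0.532 0.242 0.103] [45 40 40]
300 200 [0.456 0.135 0.002] [127 127 123]
```

View pics/c0.png

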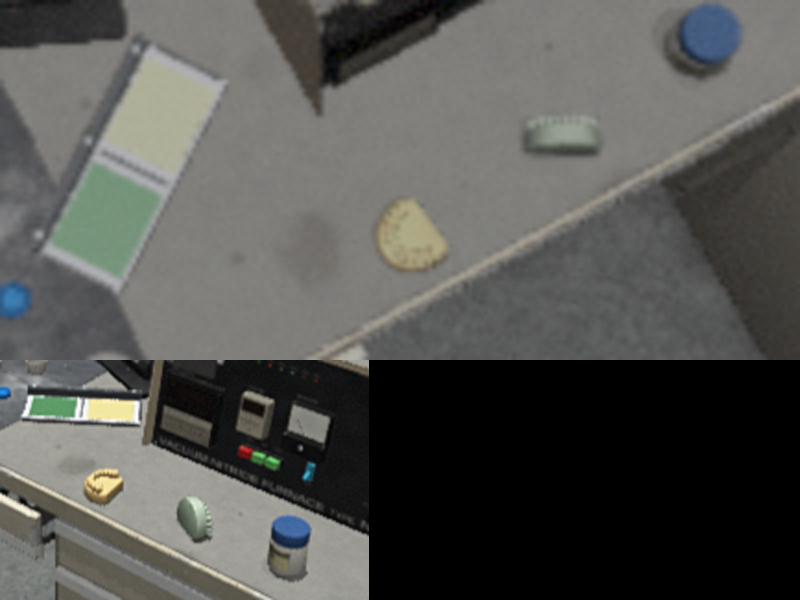

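The crop shows the fence (dark strip) on the left edge of the carrier, away from the models. The cream heel edge faces the upper right of the image. The green model stands with its teeth facing up in the image, toward the machine. Next come poses by colour masks and rays.

```bash
cat >> h.py <<'E'
def hsvmask(im,lo,hi,box):
    m=cv2.inRange(cv2.cvtColor(im,cv2.COLOR_RGB2HSV),lo,hi); k=np.zeros_like(m); u0,v0,u1,v1=box; k[v0:v1,u0:u1]=m[v0:v1,u0:u1]; return k
def big(m):
    c,_=cv2.findContours(m,cv2.RETR_EXTERNAL,cv2.CHAIN_APPROX_NONE); return max(c,key=cv2.contourArea)
E
python3 - <<'E'
from h import *
t=np.load("top0.npz");im,d,K,T=[t[k] for k in("im","d","K","T")];P=cloud(d,K,T)
hs=cv2.cvtColor(im,cv2.COLOR_RGB2HSV)
for u,v in[(292,209),(331,183),(214,207),(231,178),(300,200)]:print(hs[v,u])
bx=dict(cream=((18,40,80),(34,255,255),(275,190,310,225),.02),green=((35,15,60),(90,255,255),(318,172,346,192),.04),
 gmat=((40,50,60),(90,255,255),(195,180,235,230),.009),cmat=((20,30,120),(36,255,255),(210,155,255,200),.009))
for n,(lo,hi,b,z) in bx.items():
    c=big(hsvmask(im,lo,hi,b)); r=cv2.minAreaRect(c); w=plane(cv2.boxPoints(r),z,K,T)
    print(n,cv2.contourArea(c),w[:,:2].round(3).tolist(),"ctr",w.mean(0).round(3), "sides",np.linalg.norm(np.diff(w,axis=0),axis=1).round(3))
    m=np.zeros(im.shape[:2],np.uint8);cv2.drawContours(m,[c],-1,1,-1);q=P[m>0];print("  z pct",np.percentile(q[:,2],[2,50,98]).round(3),q.mean(0).round(3))
# machine corner
q=P[(P[...,2]>.2)&(P[...,2]<.26)&(P[...,0]>.4)&(P[...,1]<.5)&(P[...,1]>-.3)]
n=np.array([.87,.5]);i=np.argsort(q[:,:2]@n)[:30];print("machine near",q[i].mean(0), (q[:,:2]@n).min(), (q[:,:2]@np.array([.5,-.87])).min())
E
```

```text
[ 28  58 172]
[ 52  17 161]
[ 65  56 147]
[ 33  35 175]
[ 30   8 127]
cream 211.0 [[0.431, 0.203], [0.46, 0.164], [0.413, 0.129], [0.384, 0.168]] ctr [0.422 0.166 0.02 ] sides [0.048 0.059 0.048]
  z pct [0.004 0.02  0.03 ] [0.422 0.165 0.026]
green 129.5 [[0.52, 0.073], [0.521, 0.015], [0.492, 0.016], [0.491, 0.073]] ctr [0.506 0.044 0.04 ] sides [0.058 0.029 0.058]
  z pct [0.003 0.039 0.053] [0.507 0.044 0.036]
gmat 333.0 [[0.415, 0.447], [0.477, 0.419], [0.453, 0.368], [0.391, 0.396]] ctr [0.434 0.408 0.009] sides [0.068 0.057 0.068]
  z pct [0.004 0.011 0.018] [0.432 0.407 0.019]
cmat 334.5 [[0.502, 0.408], [0.565, 0.376], [0.539, 0.325], [0.475, 0.357]] ctr [0.52  0.367 0.009] sides [0.071 0.058 0.071]
  z pct [0.004 0.011 0.018] [0.521 0.367 0.011]
machine near [ 0.6208503  -0.29779233  0.23068753] 0.3858614982021405 -0.05109976105994851
```

```bash
cat >> h.py <<'E'
def togo(p,az=None,Rt=None):
    "tool-axis shift (25 mm units) and turn (6 deg units) from the present pose to TCP p; az = tool-y azimuth with the tool down"
    s=status.read_state(); R0=R.from_quat(s["eef_rot"])
    if az is not None:
        a=np.radians(az); y=np.array([np.cos(a),np.sin(a),0]); z=np.array([0,0,-1.]); Rt=R.from_matrix(np.c_[np.cross(y,z),y,z])
    Rt=Rt or R0
    print("t",round(s["time"],2),"pos",np.round(s["position"],4),"F",np.round(s["force"],1),"open",round(float(s["opening"]),3),"q",np.round(s["q"],2))
    print("shift",(R0.inv().apply(np.array(p)-s["position"])/.025).round(2),"turn",((R0.inv()*Rt).as_rotvec()/np.radians(6)).round(2),"shift after turn",(Rt.inv().apply(np.array(p)-s["position"])/.025).round(2))
E
python3 -m creep '[[[-0.94,-0.62,0],[0,0,0]],[[-0.94,-0.62,0],[0,0,0]],[[-0.94,-0.62,0],[0,0,0]],[[-0.94,-0.62,0],[0,0,0]],[[-0.94,-0.62,0],[0,0,0]],[[-0.94,-0.62,0],[0,0,0]],[[-0.94,-0.62,0],[0,0,0]],[[-0.94,-0.62,0],[0,0,0]]]' 0
python3 -m creep '[[[-0.94,-0.62,0],[0,0,1]],[[-0.94,-0.62,0],[0,0,1]],[[-0.94,-0.62,0],[0,0,1]],[[0,0,0],[0,0,1]],[[0,0,0],[0,0,0]],[[0,0,0],[0,0,0]],[[0,0,0],[0,0,0]]]'
python3 - <<'E'
from h import *
im,d,K,T=cam("wrist");np.savez("w1.npz",im=im,d=d,K=K,T=T)
cv2.imwrite("pics/w1.png",cv2.resize(im,(800,600))[...,::-1])
togo([.38,.22,.30],40)
E
```

```text
time: 0.82
position: [0.3341, 0.29, 0.3037]
eef_rot: [0.206, 0.979, -0.0, -0.0]
force: [0.1, -0.7, -0.2]
opening: 0.996
finger_force: 0.0
time: 1.4
position: [0.3714, 0.2166, 0.3038]
eef_rot: [0.403, 0.915, -0.0, -0.0]
force: [-0.4, -0.3, 0.7]
opening: 0.996
finger_force: 0.0
t 1.45 pos [0.3713 0.2167 0.3038] F [-0.   0.2 -0.5] open 0.995 q [ 0.44 -0.22  1.66  0.    1.7  -0.3 ]
shift [-0.14  0.34  0.15] turn [-0.   -0.    0.41] shift after turn [-0.12  0.35  0.15]
```

View pics/w1.png

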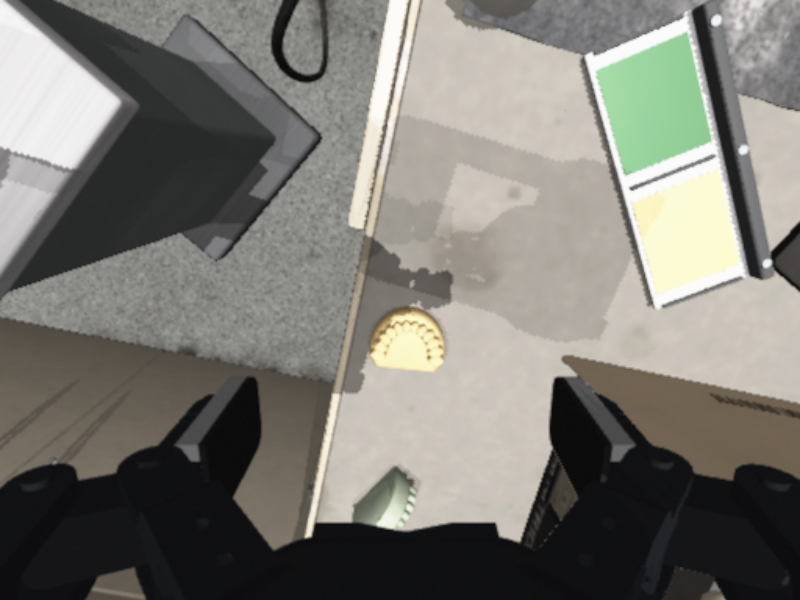

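The wrist view shows the cream model at (408,340) with its heel edge at the bottom and arch pointing up. The green model is at (385,500), the carrier at (680,150) with the fence on its right, and the machine corner at (565,358). Now precise measurement.

```bash
cat > meas.py <<'E'
from h import *
t=np.load("w1.npz");im,d,K,T=[t[k] for k in("im","d","K","T")];P=cloud(d,K,T)
s=.64
def rect(n,lo,hi,b,z):
    b=[int(x*s) for x in b]
    c=big(hsvmask(im,lo,hi,b)); w=plane(c[:,0],z,K,T)[:,:2].astype(np.float32); (cx,cy),(a,bb),_=r=cv2.minAreaRect(w); bp=cv2.boxPoints(r)
    m=np.zeros(im.shape[:2],np.uint8);cv2.drawContours(m,[c],-1,1,-1);q=P[(cv2.erode(m,np.ones((3,3)))>0)&(d>0)]
    print(n,"ctr",round(cx,4),round(cy,4),"sides",round(a,4),round(bb,4),"az",np.degrees(np.arctan2(*(bp[1]-bp[0])[::-1])).round(1),"z",np.percentile(q[:,2],[2,25,50,75,98]).round(4)); return q,w,bp
rect("gmat",(40,60,60),(80,255,255),(570,20,730,190),.009)
rect("cmat",(18,25,120),(36,255,255),(620,160,750,310),.009)
q,w,bp=rect("cream",(14,50,80),(30,255,255),(350,290,460,385),.012)
print(bp.round(4).tolist())
q,w,bp=rect("green",(35,12,30),(90,255,255),(340,450,425,530),.03)
np.save("greenq.npy",q); print(q.min(0).round(3),q.max(0).round(3),q.mean(0).round(3))
top=q[q[:,2]>q[:,2].max()-.006];print("green top",top.mean(0).round(4))
for u,v in[(250,385),(215,450),(560,385),(600,450),(450,430),(500,300),(420,420),(735,150),(700,20),(760,260)]:
    print(u,v,P[int(v*s),int(u*s)].round(4))
# fence: dark points above plate near carrier
E=R.from_matrix(T[:3,:3])
hs=cv2.cvtColor(im,cv2.COLOR_RGB2HSV)
m=(P[...,2]>.019)&(P[...,2]<.03)&(d>0)
m[:, :int(640*s)]=0; m[int(290*s):]=0
f=P[m][:,:2]; print("fence n",len(f)); 
c,v=f.mean(0),np.linalg.svd(f-f.mean(0),full_matrices=False)[2]; print("fence ctr",c.round(4),"dir",v[0].round(3),"az x_c",np.degrees(np.arctan2(v[0,0],-v[0,1])).round(2)); e=(f-c)@v[1];l=(f-c)@v[0];print("width pct",np.percentile(e,[1,5,95,99]).round(4),np.percentile(l,[1,99]).round(4), "z",np.median(P[m][:,2]),"v1",v[1])
E
python3 meas.py
```

```text
gmat ctr 0.4295 0.4122 sides 0.0628 0.075 az -25.5 z [0.0087 0.0098 0.0104 0.0109 0.012 ]
cmat ctr 0.5163 0.3708 sides 0.0642 0.0761 az -24.9 z [0.0088 0.0099 0.0104 0.0109 0.012 ]
cream ctr 0.4184 0.1695 sides 0.0601 0.0524 az -53.8 z [0.012  0.0173 0.0183 0.0242 0.0265]
[[0.37869998812675476, 0.1729000061750412], [0.40959998965263367, 0.1306000053882599], [0.45820000767707825, 0.16609999537467957], [0.42719998955726624, 0.20839999616146088]]
green ctr 0.5026 0.0528 sides 0.0418 0.0618 az -88.6 z [0.0105 0.0219 0.0313 0.0401 0.0479]
[0.36  0.019 0.008] [0.517 0.223 0.306] [0.499 0.055 0.031]
green top [0.3604 0.2227 0.3058]
250 385 [0.3324 0.1963 0.2513]
215 450 [0.3342 0.1943 0.2786]
560 385 [0.3952 0.254  0.2517]
600 450 [0.3964 0.253  0.2807]
450 430 [ 5.055e-01  1.286e-01 -1.000e-04]
500 300 [ 0.4541  0.2396 -0.0005]
420 420 [ 0.4783  0.1182 -0.    ]
735 150 [0.4869 0.4246 0.0254]
700 20 [0.407  0.462  0.0198]
760 260 [0.5606 0.3895 0.0276]
fence n 2353
fence ctr [0.4821 0.4295] dir [ 0.904 -0.428] az x_c 64.63
width pct [-0.0064 -0.0054  0.0036  0.004 ] [-0.0886  0.1016] z 0.02554304417515041 v1 [-0.42849274 -0.90354522]
```

```bash
python3 -c "
from h import *
togo([.4246,.1614,.16],36.2)"
```

```text
t 1.45 pos [0.3713 0.2167 0.3038] F [-0.   0.2 -0.5] open 0.995 q [ 0.44 -0.22  1.66  0.    1.7  -0.3 ]
shift [-3.07  0.08  5.75] turn [-0.   -0.    1.04] shift after turn [-3.04  0.41  5.75]
```

```bash

python3 -m creep '[[[0,0,0],[0,0,1]],[[-0.75,0.1,0.95],[0,0,0]],[[-0.75,0.1,0.95],[0,0,0]],[[-0.75,0.1,0.95],[0,0,0]],[[-0.75,0.1,0.95],[0,0,0]],[[0,0,0.95],[0,0,0]],[[0,0,1],[0,0,0]],[[0,0,0],[0,0,0]]]'
python3 -m creep '[[[0,0,0],[0,0,0]],[[0,0,0],[0,0,0]]]'
cat > m2.py <<'E'
from h import *
im,d,K,T=cam("wrist");np.savez("w2.npz",im=im,d=d,K=K,T=T);P=cloud(d,K,T)
cv2.imwrite("pics/w2.png",cv2.resize(im,(800,600))[...,::-1])
m=hsvmask(im,(14,50,60),(32,255,255),(150,100,400,384)); c=big(m); k=np.zeros_like(m);cv2.drawContours(k,[c],-1,1,-1)
q=P[(k>0)&(d>0)&(np.abs(P[...,2]-.014)<.018)]
b=q[(q[:,2]>.014)&(q[:,2]<.019)][:,:2]; allq=q[:,:2]
r=cv2.minAreaRect(q[q[:,2]>.010][:,:2].astype(np.float32)); bp=cv2.boxPoints(r); print(r,bp.round(4).tolist(),np.percentile(q[:,2],[2,50,98]).round(4))
for i in range(4): print("edge az",np.degrees(np.arctan2(*(bp[(i+1)%4]-bp[i])[::-1])).round(1), "mid",((bp[(i+1)%4]+bp[i])/2).round(4))
togo([.4246,.1614,.16],36.2)
E
python3 m2.py
```

```text
time: 2.12
position: [0.4217, 0.1613, 0.1551]
eef_rot: [0.451, 0.892, -0.003, -0.003]
force: [-0.6, 0.1, -2.2]
opening: 1.001
finger_force: 0.0
time: 2.28
position: [0.4245, 0.1623, 0.1617]
eef_rot: [0.451, 0.892, 0.001, 0.001]
force: [0.5, 0.2, 0.5]
opening: 1.002
finger_force: 0.0
((0.41799309849739075, 0.1693199723958969), (0.05847654864192009, 0.04703878238797188), 36.383304595947266) [[0.3804999887943268, 0.17090000212192535], [0.4083999991416931, 0.13300000131130219], [0.4555000066757202, 0.16769999265670776], [0.4275999963283539, 0.20559999346733093]] [0.0009 0.0182 0.0265]
edge az -53.6 mid [0.3945 0.152 ]
edge az 36.4 mid [0.4319 0.1504]
edge az 126.4 mid [0.4415 0.1867]
edge az -143.6 mid [0.404  0.1883]
t 2.33 pos [0.4247 0.1623 0.1622] F [0.  0.2 0.1] open 0.998 q [ 0.28 -0.05  1.79  0.    1.4  -0.35]
shift [-0.03 -0.02  0.09] turn [0.03 0.01 0.02] shift after turn [-0.03 -0.02  0.09]
```

View pics/w2.png

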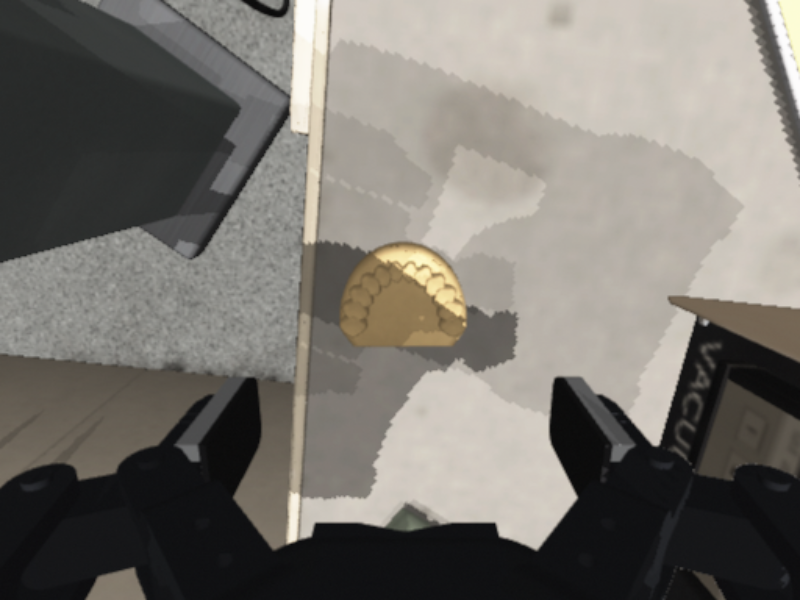

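```bash
python3 - <<'E'
from h import *
t=np.load("w2.npz");P=cloud(t["d"],t["K"],t["T"])
for u,v in[(300,350),(305,300),(310,250),(300,130),(310,130),(325,300)]:print(u,v,P[int(v*.64),int(u*.64)].round(4))
E
python3 -m creep '[[[0.13,-0.05,0.7],[0,0,0]],[[0,0,0.7],[0,0,0]],[[0,0,0.7],[0,0,0]],[[0,0,0.7],[0,0,0]],[[0,0,0.5],[0,0,0]],[[0,0,0.2],[0,0,0]],[[0,0,0],[0,0,0]],[[0,0,0],[0,0,0]]]'
python3 -c "
from h import *
togo([.4218,.1641,.075],36.4)"
```

```text
300 350 [ 0.3958  0.1117 -0.0009]
305 300 [ 3.831e-01  1.358e-01 -2.000e-04]
310 250 [ 3.713e-01  1.581e-01 -2.000e-04]
300 130 [ 0.3297  0.1981 -0.0435]
310 130 [ 0.3408  0.2039 -0.0022]
325 300 [ 0.3913  0.1416 -0.0006]
time: 3.0
position: [0.4219, 0.1639, 0.0741]
eef_rot: [0.452, 0.892, 0.001, 0.001]
force: [0.5, 0.2, 0.0]
opening: 1.001
finger_force: 0.0
t 3.0 pos [0.4219 0.1639 0.0741] F [0.5 0.2 0. ] open 1.001 q [ 0.29  0.07  1.86  0.    1.2  -0.34]
shift [ 0.01  0.   -0.04] turn [ 0.02  0.01 -0.02] shift after turn [ 0.01  0.   -0.04]
```

Positioned; close gently.

```bash
N='[0,0,0],[0,0,0]'
python3 -m creep '[[[0,0,0],[0,0,0]],[[0,0,0],[0,0,0]],[[0,0,0],[0,0,0]],[[0,0,0],[0,0,0]],[[0,0,0],[0,0,0]],[[0,0,0],[0,0,0]],[[0,0,0],[0,0,0]],[[0,0,0],[0,0,0]]]' 1 25
python3 -m creep '[[[0,0,0],[0,0,0]],[[0,0,0],[0,0,0]],[[0,0,0],[0,0,0]],[[0,0,0],[0,0,0]]]'
python3 - <<'E'
from h import *
s=status.read_state();im,d,K,T=cam("wrist");P=cloud(d,K,T)
f=P[(d>0)&(d<.2)]; f=f[(np.linalg.norm(f[:,:2]-np.array(s["position"])[:2],axis=1)<.05)&(f[:,2]<.05)]
cv2.imwrite("pics/w3.png",im[200:,100:400][...,::-1]); print(np.round(s["force"],1))
Ti=np.linalg.inv(np.vstack([np.c_[R.from_quat(s["eef_rot"]).as_matrix(),s["position"]],[0,0,0,1]]))
hs=cv2.cvtColor(im,cv2.COLOR_RGB2HSV); Q=P@Ti[:3,:3].T+Ti[:3,3]
m=(hs[...,2]<70)&(d>0)&(np.abs(Q[...,0])<.02)&(np.abs(Q[...,1])>.029)&(np.abs(Q[...,1])<.05)
print("dark tip z pct",np.percentile(Q[m][:,2],[50,90,97,99]).round(4),m.sum())
E
```

```text
time: 3.67
position: [0.4218, 0.1638, 0.0741]
eef_rot: [0.452, 0.892, 0.001, 0.001]
force: [-1.6, 0.6, 7.2]
opening: 0.664
finger_force: 25.6
time: 4.0
position: [0.4218, 0.1638, 0.0741]
eef_rot: [0.452, 0.892, 0.001, 0.001]
force: [-1.5, -1.2, 5.6]
opening: 0.662
finger_force: 25.6
[-1.5 -1.2  5.6]
dark tip z pct [0.014  0.0291 0.0501 0.0564] 9130
```

View pics/w3.png

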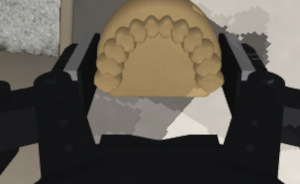

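```bash

python3 -m creep '[[[0,0,-0.1],[0,0,0]],[[0,0,-0.4],[0,0,0]],[[0,0,-0.8],[0,0,0]],[[0,0,-0.9],[0,0,0]],[[0,0,-0.9],[0,0,0]],[[0,0,-0.9],[0,0,0]],[[0,0,0],[0,0,0]],[[0,0,0],[0,0,0]]]'
cat > held.py <<'E'
from h import *
import sys
def held(lo,hi):
    s=status.read_state();im,d,K,T=cam("wrist");P=cloud(d,K,T)
    Rt=R.from_quat(s["eef_rot"]).as_matrix(); Q=(P-np.array(s["position"]))@Rt
    m=(hsvmask(im,lo,hi,(100,100,420,384))>0)&(d>0)&(np.abs(Q[...,1])<.036)&(np.abs(Q[...,0])<.06)&(Q[...,2]>.03)&(Q[...,2]<.09)
    return im,d,K,T,Q,m
if __name__=="__main__":
    im,d,K,T,Q,m=held((14,50,60),(32,255,255)); q=Q[m]; print(len(q),"z pct",np.percentile(q[:,2],[1,25,50,75,99]).round(4))
    b=q[q[:,2]<np.percentile(q[:,2],99)]; r=cv2.minAreaRect(q[:,:2].astype(np.float32)); bp=cv2.boxPoints(r)
    for i in range(4): e=bp[(i+1)%4]-bp[i]; print("edge dir",np.degrees(np.arctan2(e[1],e[0])).round(1),"mid",((bp[(i+1)%4]+bp[i])/2).round(4),np.linalg.norm(e).round(4))
    t=np.load("w1.npz");P=cloud(t["d"],t["K"],t["T"]); print("corner",[P[int(v*.64),int(u*.64)].round(3).tolist() for u,v in[(566,360),(572,362),(580,366)]])
    c,v=np.array([.4275,.904]),np.array([-.904,.4275]); o=.5666*c-.3082*v; print("bay",o); togo([*(o+.007*c-.07*c),.14],64.7-90+180)
E
python3 held.py
```

```text
time: 4.72
position: [0.4215, 0.1636, 0.1739]
eef_rot: [0.452, 0.892, 0.001, 0.001]
force: [0.1, -0.1, -1.8]
opening: 0.662
finger_force: 26.8
11092 z pct [0.0476 0.05   0.056  0.0569 0.0704]
edge dir -89.8 mid [-0.0172 -0.0001] 0.0566
edge dir 0.2 mid [ 0.0068 -0.0283] 0.0479
edge dir 90.2 mid [0.0307 0.    ] 0.0566
edge dir -179.8 mid [0.0066 0.0282] 0.0479
corner [[0.516, 0.242, 0.026], [0.52, 0.245, 0.027], [0.525, 0.247, 0.032]]
bay [0.5208343 0.3804509]
t 4.77 pos [0.4208 0.1634 0.1724] F [ 0.4  0.3 -2.1] open 0.66 q [ 0.29 -0.07  1.79  0.    1.42 -0.34]
shift [3.44 6.14 1.29] turn [  0.    -0.   -19.74] shift after turn [-7.04  0.1   1.29]
```

```bash

python3 -m creep '[[[0.79,0.24,0],[0,0,0]],[[0.79,0.24,0],[0,0,0]],[[0.79,0.24,0],[0,0,0]],[[0.79,0.24,0],[0,0,0]],[[0.79,0.24,0],[0,0,0]],[[0.79,0.24,0],[0,0,0]],[[0,0,0],[0,0,-1]],[[0,0,0],[0,0,-1]]]'
python3 -m creep '[[[0,0,0],[0,0,-1]],[[0,0,0],[0,0,-1]],[[0,0,0],[0,0,-1]],[[0,0,0],[0,0,-1]],[[0,0,0],[0,0,-1]],[[0,0,0],[0,0,-1]],[[0,0,0],[0,0,-1]],[[0,0,0],[0,0,-1]]]'
python3 -m creep '[[[0,0,0],[0,0,-1]],[[0,0,0],[0,0,-1]],[[0,0,0],[0,0,-1]],[[0,0,0],[0,0,-1]],[[0,0,0],[0,0,-1]],[[0,0,0],[0,0,-1]],[[0,0,0],[0,0,-1]],[[0,0,0],[0,0,-1]]]'
python3 -m creep '[[[0,0,0],[0,0,-1]],[[0,0,0],[0,0,-0.74]],[[0,0,0],[0,0,0]],[[0,0,0],[0,0,0]]]'
python3 - <<'E'
from h import *
togo([.5195,.3775,.12],154.7)
E
```

```text
time: 5.43
position: [0.3789, 0.2808, 0.1705]
eef_rot: [0.353, 0.935, -0.001, -0.001]
force: [-0.4, -0.5, -1.4]
opening: 0.662
finger_force: 26.8
time: 6.1
position: [0.3793, 0.2799, 0.1706]
eef_rot: [-0.057, 0.998, -0.001, -0.002]
force: [0.3, 0.0, -1.1]
opening: 0.662
finger_force: 26.8
time: 6.77
position: [0.3794, 0.2799, 0.1706]
eef_rot: [-0.458, 0.889, -0.0, -0.002]
force: [0.0, -0.1, -0.4]
opening: 0.66
finger_force: 26.8
time: 7.1
position: [0.3796, 0.28, 0.1712]
eef_rot: [-0.534, 0.846, 0.0, -0.001]
force: [0.6, -0.3, -1.2]
opening: 0.656
finger_force: 26.8
t 7.1 pos [0.3796 0.28   0.1712] F [ 0.6 -0.3 -1.2] open 0.656 q [ 0.56 -0.01  1.73  0.    1.42 -2.14]
shift [-5.93 -3.38  2.03] turn [ 0.01 -0.02 -0.03] shift after turn [-5.92 -3.39  2.05]
```

```bash

python3 -m creep '[[[-0.85,-0.48,0.15],[0,0,0]],[[-0.85,-0.48,0.25],[0,0,0]],[[-0.85,-0.48,0.3],[0,0,0]],[[-0.85,-0.48,0.35],[0,0,0]],[[-0.85,-0.48,0.35],[0,0,0]],[[-0.85,-0.5,0.35],[0,0,0]],[[-0.82,-0.49,0.3],[0,0,0]],[[0,0,0],[0,0,0]]]'
python3 -m creep '[[[0,0,0],[0,0,0]],[[0,0,0],[0,0,0]]]'
cat > look.py <<'E'
from held import *
import sys
im,d,K,T,Q,m=held((14,50,60),(32,255,255)) if sys.argv[2]=="c" else held((35,12,30),(90,255,255)); P=cloud(d,K,T)
cv2.imwrite("pics/%s.png"%sys.argv[1],cv2.resize(im,(800,600))[...,::-1]); np.savez(sys.argv[1]+".npz",im=im,d=d,K=K,T=T)
q=Q[m]; r=cv2.minAreaRect(q[:,:2].astype(np.float32)); bp=cv2.boxPoints(r)
for i in range(4): e=bp[(i+1)%4]-bp[i]; print("edge dir",np.degrees(np.arctan2(e[1],e[0])).round(1),"mid",((bp[(i+1)%4]+bp[i])/2).round(4),np.linalg.norm(e).round(4))
c,v=np.array([.4275,.904]),np.array([-.904,.4275])
k=(P[...,2]>.021)&(P[...,2]<.028)&(d>0)&(np.abs(P[...,:2]@c-.595)<.015); f=P[k][:,:2]; print("fence pts",len(f))
if len(f)>200:
    x=f@c; y=f@v; print("y range",y.min().round(3),y.max().round(3)); 
    for lo in np.arange(-.36,-.15,.03):
        g=x[(y>lo)&(y<lo+.03)]
        if len(g)>30: print(lo.round(2),"face x",np.percentile(g,[3,50,97]).round(4))
togo([.5195,.3775,.0835],154.7)
E
python3 look.py w4 c
```

```text
time: 7.77
position: [0.5211, 0.3784, 0.1168]
eef_rot: [-0.534, 0.846, 0.0, -0.002]
force: [0.1, 0.4, -2.1]
opening: 0.658
finger_force: 26.8
time: 7.93
position: [0.5195, 0.3775, 0.1207]
eef_rot: [-0.534, 0.845, 0.0, -0.001]
force: [-0.1, -0.4, -1.8]
opening: 0.658
finger_force: 26.8
edge dir -89.6 mid [-0.0195  0.0012] 0.0569
edge dir 0.4 mid [ 0.0045 -0.0271] 0.0476
edge dir 90.4 mid [0.0281 0.0015] 0.0569
edge dir -179.6 mid [0.0041 0.0298] 0.0476
fence pts 2116
y range -0.462 -0.162
-0.24 face x [0.5908 0.5935 0.5999]
-0.21 face x [0.5909 0.5941 0.6003]
-0.18 face x [0.5909 0.5944 0.6007]
t 7.98 pos [0.5195 0.3776 0.1215] F [ 0.2 -0.1 -1.2] open 0.658 q [ 0.57  0.5   1.24  0.    1.41 -2.13]
shift [ 0.   -0.    1.52] turn [ 0.   -0.   -0.01] shift after turn [0.   0.   1.52]
```

View pics/w4.png

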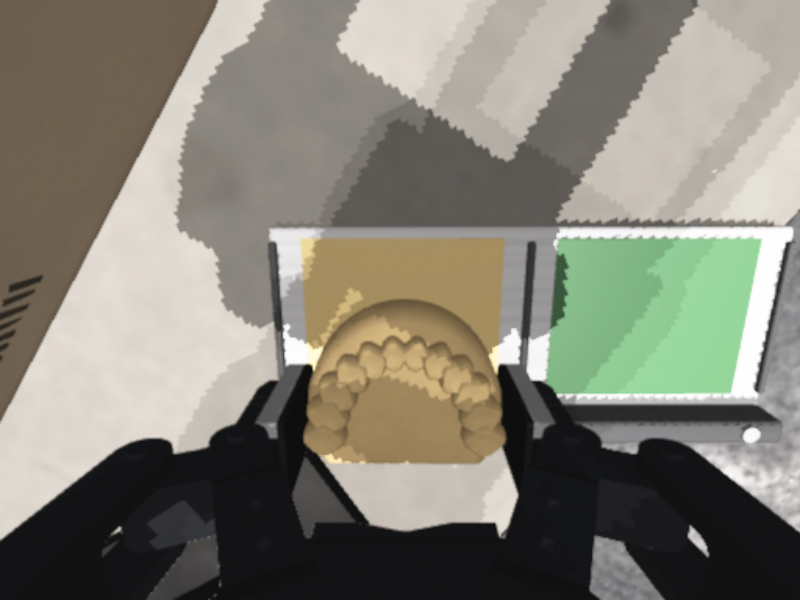

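```bash

python3 -m creep '[[[0,0,0.5],[0,0,0]],[[0,0,0.5],[0,0,0]],[[0,0,0.25],[0,0,0]],[[0,0,0.1],[0,0,0]],[[0,0,0],[0,0,0]],[[0,0,0],[0,0,0]]]'
python3 -m creep '[[[0,0,0.06],[0,0,0]],[[0,0,0.06],[0,0,0]],[[0,0,0],[0,0,0]],[[0,0,0],[0,0,0]]]'
python3 -m creep '[[[0,0,0.04],[0,0,0]],[[0,0,0],[0,0,0]],[[0,0,0],[0,0,0]]]'
```

```text
time: 8.48
position: [0.52, 0.3778, 0.0876]
eef_rot: [-0.535, 0.845, 0.0, -0.0]
force: [0.3, -0.1, -1.5]
opening: 0.657
finger_force: 26.8
time: 8.82
position: [0.52, 0.3779, 0.0848]
eef_rot: [-0.535, 0.845, 0.0, 0.0]
force: [-0.1, 0.5, -1.7]
opening: 0.661
finger_force: 26.8
time: 9.07
position: [0.52, 0.3778, 0.0836]
eef_rot: [-0.535, 0.845, 0.0, 0.0]
force: [-1.2, 0.9, -0.1]
opening: 0.661
finger_force: 26.8
```

```bash

python3 -m creep '[[[-0.1,0,0.02],[0,0,0]],[[-0.1,0,0],[0,0,0]],[[-0.06,0,0],[0,0,0]],[[0,0,0],[0,0,0]],[[0,0,0],[0,0,0]]]'
python3 -m creep '[[[-0.06,0,0],[0,0,0]],[[0,0,0],[0,0,0]],[[0,0,0],[0,0,0]]]'
python3 -m creep '[[[-0.06,0,0],[0,0,0]],[[0,0,0],[0,0,0]],[[0,0,0],[0,0,0]]]'
```

```text
time: 9.48
position: [0.5229, 0.384, 0.0833]
eef_rot: [-0.535, 0.845, 0.0, 0.0]
force: [-0.1, 0.8, -0.2]
opening: 0.661
finger_force: 26.9
time: 9.73
position: [0.5232, 0.3844, 0.0833]
eef_rot: [-0.535, 0.845, -0.0, -0.001]
force: [-2.2, -4.5, 2.6]
opening: 0.66
finger_force: 27.7
time: 9.98
position: [0.5234, 0.3847, 0.0833]
eef_rot: [-0.535, 0.845, -0.001, -0.003]
force: [-7.4, -10.9, 7.2]
opening: 0.66
finger_force: 28.5
```

```bash

python3 -m creep '[[[0,0,0],[0,0,0]],[[0,0,0],[0,0,0]],[[0,0,0],[0,0,0]],[[0,0,0],[0,0,0]]]' 0.15
python3 -m creep '[[[0.05,0,-0.2],[0,0,0]],[[0,0,-0.5],[0,0,0]],[[0,0,-0.9],[0,0,0]],[[0,0,-0.9],[0,0,0]],[[0.5,0,-0.9],[0,0,0]],[[0.9,0,-0.5],[0,0,0]],[[0.5,0,0],[0,0,0]],[[0,0,0],[0,0,0]]]'
python3 -m creep '[[[0,0,0],[0,0,0]],[[0,0,0],[0,0,0]]]'
cat > chk.py <<'E'
from h import *
import sys
# placed model check: heel edge line against fence, in carrier axes
name,col=sys.argv[1:3]
im,d,K,T=cam("wrist");P=cloud(d,K,T);np.savez(name+".npz",im=im,d=d,K=K,T=T);cv2.imwrite(f"pics/{name}.png",cv2.resize(im,(800,600))[...,::-1])
c,v=np.array([.4275,.904]),np.array([-.904,.4275]); X,Y,Z=P[...,:2]@c,P[...,:2]@v,P[...,2]
yb=-.3082 if col=="c" else -.2121
m=(d>0)&(Z>.022)&(Z<.038)&(np.abs(Y-yb)<.034)&(X>.52)&(X<.5885); hs=cv2.cvtColor(im,cv2.COLOR_RGB2HSV)
m&=hs[...,2]>50
q=np.c_[X[m],Y[m]].astype(np.float32); r=cv2.minAreaRect(q); bp=cv2.boxPoints(r); print(len(q),"rect",np.round(r[0],4),np.round(r[1],4),round(r[2],1),"z",np.percentile(Z[m],[2,50,98]).round(4))
print("x range",np.percentile(q[:,0],[.5,99.5]).round(4))
for y in (-.02,-.01,0,.01,.02):
    g=q[np.abs(q[:,1]-yb-y)<.003]; print(y,len(g),"heel x",g[:,0].max().round(4) if len(g) else None)
k=(d>0)&(Z>.022)&(Z<.028)&(X>.585)&(X<.61)&(hs[...,2]<110); 
for y in np.arange(-.35,-.16,.03):
    g=X[k&(np.abs(Y-y)<.01)]
    if len(g)>20: print("fence y",y.round(2),np.percentile(g,2).round(4))
togo([.506,.044,.30],90)
E
python3 chk.py w5 c
```

```text
time: 10.32
position: [0.5242, 0.3867, 0.0833]
eef_rot: [-0.535, 0.845, 0.0, 0.0]
force: [-0.0, 1.2, 0.2]
opening: 0.848
finger_force: 0.0
time: 10.98
position: [0.5033, 0.3412, 0.1836]
eef_rot: [-0.534, 0.845, -0.0, 0.002]
force: [-0.7, 0.5, -1.0]
opening: 0.851
finger_force: 0.0
time: 11.15
position: [0.5033, 0.3428, 0.1809]
eef_rot: [-0.535, 0.845, 0.0, 0.0]
force: [-0.0, -0.8, -0.6]
opening: 0.85
finger_force: 0.0
3344 rect [ 0.5658 -0.3077] [0.058  0.0454] 90.0 z [0.0237 0.0275 0.0357]
x range [0.5438 0.5883]
-0.02 332 heel x 0.5885
-0.01 396 heel x 0.5884
0 435 heel x 0.5884
0.01 392 heel x 0.5882
0.02 347 heel x 0.5885
fence y -0.35 0.5903
fence y -0.32 0.5913
fence y -0.29 0.5907
fence y -0.26 0.5905
fence y -0.2 0.5905
fence y -0.17 0.5905
t 11.2 pos [0.5033 0.3429 0.1805] F [0.  0.  0.6] open 0.846 q [ 0.54  0.36  1.3   0.    1.48 -2.16]
shift [10.76 -5.21 -4.78] turn [ 0.   -0.   10.78] shift after turn [ -0.11 -11.96  -4.78]
```

View pics/w5.png

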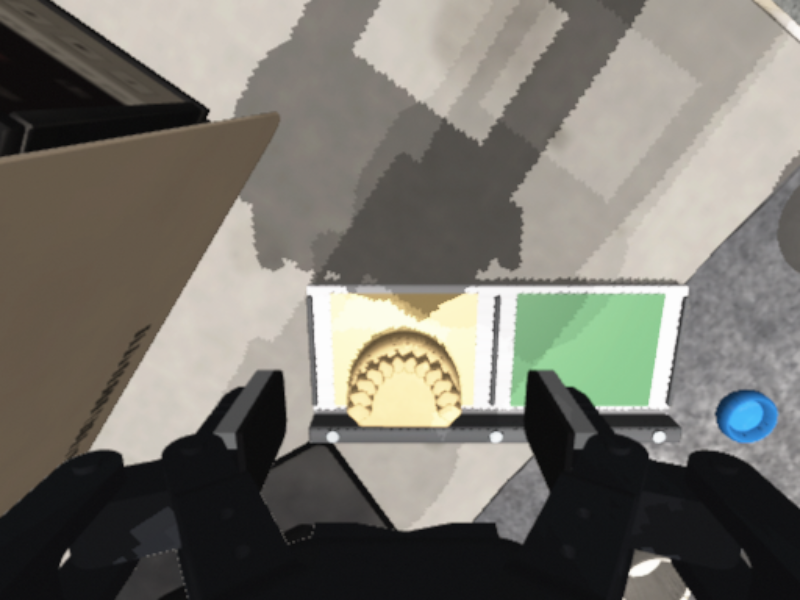

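The picture shows the cream model on its mat at (403,390), heel flush and parallel to the fence, arch pointing away. Now the green model.

```bash

python3 -m creep '[[[0.94,0.535,-0.2],[0,0,0]],[[0.94,0.535,-0.2],[0,0,0]],[[0.94,0.535,-0.2],[0,0,0]],[[0.94,0.535,-0.2],[0,0,0]],[[0.94,0.535,-0.2],[0,0,0]],[[0.94,0.535,-0.2],[0,0,0]],[[0,0,0],[0,0,1]],[[0,0,0],[0,0,1]]]' 0
python3 -m creep '[[[0,0,0],[0,0,1]],[[0,0,0],[0,0,1]],[[0,0,0],[0,0,1]],[[0,0,0],[0,0,1]],[[0,0,0],[0,0,1]],[[0,0,0],[0,0,1]],[[0,0,0],[0,0,1]],[[0,0,0],[0,0,1]]]'
python3 -m creep '[[[0,0,0],[0,0,0.78]],[[-0.35,-0.92,0],[0,0,0]],[[-0.35,-0.92,0],[0,0,0]],[[-0.35,-0.92,0],[0,0,0]],[[-0.35,-0.92,0],[0,0,0]],[[-0.35,-0.92,0],[0,0,0]],[[-0.35,-0.92,0],[0,0,0]],[[-0.35,-0.92,0],[0,0,0]]]'
python3 -m creep '[[[-0.35,-0.92,0],[0,0,0]],[[0,-0.9,0],[0,0,0]],[[0,0,0],[0,0,0]],[[0,0,0],[0,0,0]],[[0,0,0],[0,0,0]]]'
cat > mg.py <<'E'
from h import *
import sys
im,d,K,T=cam("wrist");P=cloud(d,K,T);np.savez(sys.argv[1]+".npz",im=im,d=d,K=K,T=T);cv2.imwrite(f"pics/{sys.argv[1]}.png",cv2.resize(im,(800,600))[...,::-1])
g=np.array(eval(sys.argv[2])); m=(hsvmask(im,(35,12,20),(95,255,255),(0,0,512,384))>0)&(d>0)&(np.linalg.norm(P[...,:2]-g,axis=-1)<.05)&(P[...,2]>.004)&(P[...,2]<.06)
q=P[m]; print(len(q),q.min(0).round(3),q.max(0).round(3))
for lo in (.006,.014,.022,.030,.038,.044):
    b=q[(q[:,2]>lo)&(q[:,2]<lo+.008)]
    if len(b)<30: continue
    r=cv2.minAreaRect(b[:,:2].astype(np.float32)); print(lo,len(b),"min",b[:,:2].min(0).round(4),"max",b[:,:2].max(0).round(4),"rect",np.round(r[0],4),np.round(r[1],4),round(r[2],1))
n=np.array([.506,.044])
togo([.506,.044,.2],90)
E
python3 mg.py w6 "[.504,.048]"
```

```text
time: 11.87
position: [0.3698, 0.2493, 0.2111]
eef_rot: [-0.442, 0.897, 0.0, 0.0]
force: [0.6, 0.3, 0.3]
opening: 1.003
finger_force: 0.0
time: 12.53
position: [0.3705, 0.2498, 0.2105]
eef_rot: [-0.038, 0.999, -0.0, -0.0]
force: [-0.2, -0.3, 1.0]
opening: 0.999
finger_force: 0.0
time: 13.2
position: [0.4322, 0.0875, 0.2105]
eef_rot: [-0.0, 1.0, 0.0, -0.0]
force: [-0.6, 0.8, -0.1]
opening: 1.0
finger_force: 0.0
time: 13.62
position: [0.4405, 0.0434, 0.2105]
eef_rot: [-0.0, 1.0, 0.0, -0.0]
force: [0.6, 0.5, 0.6]
opening: 0.999
finger_force: 0.0
2500 [0.492 0.014 0.004] [0.52  0.072 0.05 ]
0.006 236 min [0.4924 0.0144] max [0.4942 0.0713] rect [0.4933 0.0428] [0.057  0.0018] 90.0
0.014 277 min [0.4928 0.014 ] max [0.517  0.0719] rect [0.4953 0.0465] [0.061  0.0222] 68.0
0.022 349 min [0.4933 0.0143] max [0.5194 0.0715] rect [0.5065 0.0429] [0.0261 0.0572] 0.3
0.03 498 min [0.4937 0.0159] max [0.5198 0.0697] rect [0.5069 0.0429] [0.0256 0.0539] 0.8
0.038 645 min [0.4945 0.0202] max [0.5189 0.0648] rect [0.5068 0.0425] [0.0244 0.0446] 0.3
0.044 606 min [0.4946 0.0272] max [0.512  0.0593] rect [0.5032 0.0432] [0.032  0.0174] 89.6
t 13.67 pos [0.4404 0.0436 0.2105] F [ 0.  -0.3 -0.3] open 1.002 q [ 0.02 -0.13  1.77  0.    1.51 -1.56]
shift [-2.62  0.01  0.42] turn [ 0.   -0.    0.01] shift after turn [-2.62  0.01  0.42]
```

View pics/w6.png

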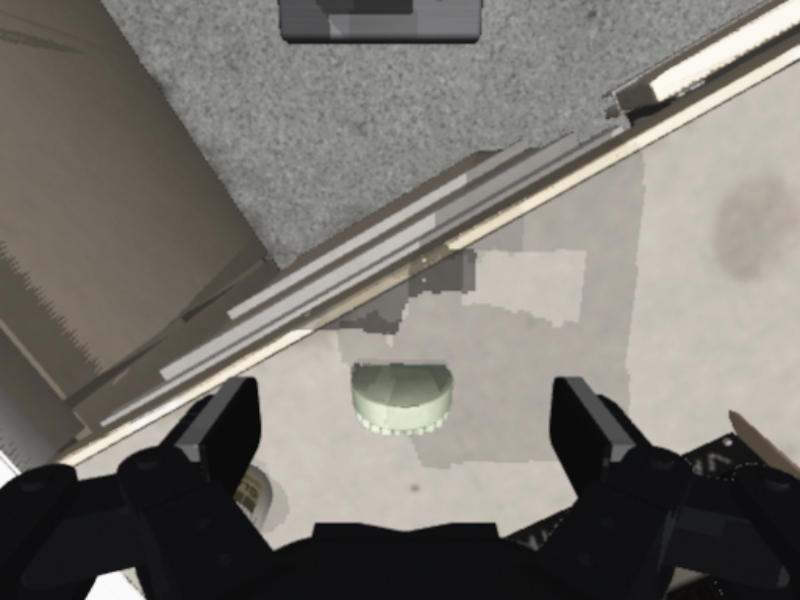

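The picture shows the green model at (402,398), teeth toward the bottom of the image. It is square to the tool, with clearance on both sides.

```bash

python3 -m creep '[[[-0.82,0,0],[0,0,0]],[[-0.82,-0.03,0],[0,0,0]],[[-0.82,0,0],[0,0,0]],[[0,0,0.7],[0,0,0]],[[0,0,0.8],[0,0,0]],[[0,0,0.8],[0,0,0]],[[0,0,0],[0,0,0]],[[0,0,0],[0,0,0]]]'
python3 -m creep '[[[0,0,0.8],[0,0,0]],[[0,0,0.8],[0,0,0]],[[0,0,0.8],[0,0,0]],[[0,0,0.5],[0,0,0]],[[0,0,0.22],[0,0,0]],[[0,0,0],[0,0,0]],[[0,0,0],[0,0,0]]]'
python3 -m creep '[[[0,0,0],[0,0,0]],[[0,0,0],[0,0,0]],[[0,0,0],[0,0,0]],[[0,0,0],[0,0,0]],[[0,0,0],[0,0,0]],[[0,0,0],[0,0,0]],[[0,0,0],[0,0,0]],[[0,0,0],[0,0,0]]]' 1 25
```

```text
time: 14.33
position: [0.5013, 0.0429, 0.1525]
eef_rot: [-0.001, 1.0, 0.0, -0.001]
force: [0.2, 0.2, 0.1]
opening: 1.004
finger_force: 0.0
time: 14.92
position: [0.5026, 0.0423, 0.0766]
eef_rot: [-0.0, 1.0, 0.0, 0.001]
force: [-0.1, 0.0, 0.0]
opening: 1.001
finger_force: 0.0
time: 15.58
position: [0.5026, 0.0421, 0.0768]
eef_rot: [0.0, 1.0, 0.0, 0.001]
force: [-2.4, 0.4, 7.2]
opening: 0.677
finger_force: 25.8
```

```bash

python3 -m creep '[[[0,0,-0.1],[0,0,0]],[[0,0,-0.4],[0,0,0]],[[0,0,-0.8],[0,0,0]],[[0,0,-0.8],[0,0,0]],[[0.4,0.6,0],[0,0,0]],[[0.6,0.9,0],[0,0,0]],[[0.6,0.9,0],[0,0,0]],[[0.6,0.9,0],[0,0,0]]]'
python3 -m creep '[[[0.6,0.9,0],[0,0,0]],[[0.6,0.9,0],[0,0,0]],[[0.5,0.9,0],[0,0,0]],[[0.2,0.3,0],[0,0,0.6]],[[0,0,0],[0,0,1]],[[0,0,0],[0,0,1]],[[0,0,0],[0,0,1]],[[0,0,0],[0,0,1]]]'
python3 -m creep '[[[0,0,0],[0,0,1]],[[0,0,0],[0,0,1]],[[0,0,0],[0,0,1]],[[0,0,0],[0,0,1]],[[0,0,0],[0,0,1]],[[0,0,0],[0,0,1]],[[0,0,0],[0,0,1]],[[0,0,0],[0,0,1]]]'
python3 -m creep '[[[0,0,0],[0,0,1]],[[0,0,0],[0,0,1]],[[0,0,0],[0,0,1]],[[0,0,0],[0,0,1]],[[0,0,0],[0,0,1]],[[0,0,0],[0,0,1]],[[0,0,0],[0,0,0.6]],[[0,0,0],[0,0,0]]]'
python3 -c "
from h import *
togo([.42,.28,.08],-25.3)"
```

```text
time: 16.25
position: [0.4462, 0.1252, 0.1285]
eef_rot: [0.0, 1.0, 0.0, 0.0]
force: [0.1, 0.8, -0.8]
opening: 0.668
finger_force: 27.2
time: 16.92
position: [0.3993, 0.1996, 0.1285]
eef_rot: [0.241, 0.971, 0.0, 0.0]
force: [-0.3, -0.9, -1.7]
opening: 0.675
finger_force: 27.2
time: 17.58
position: [0.3994, 0.1995, 0.1284]
eef_rot: [0.615, 0.789, 0.0, 0.0]
force: [0.1, 0.2, -1.5]
opening: 0.673
finger_force: 27.2
time: 18.25
position: [0.3994, 0.1995, 0.1283]
eef_rot: [0.845, 0.535, 0.0, 0.0]
force: [0.1, 0.1, -0.6]
opening: 0.675
finger_force: 27.2
t 18.25 pos [0.3994 0.1995 0.1283] F [ 0.1  0.1 -0.6] open 0.675 q [ 0.38 -0.03  1.85  0.    1.33  0.82]
shift [ 3.26 -0.63  1.94] turn [ 0.   -0.   -0.01] shift after turn [ 3.26 -0.63  1.93]
```

```bash

python3 -m creep '[[[0.8,-0.16,0.1],[0,0,0]],[[0.85,-0.16,0.3],[0,0,0]],[[0.85,-0.16,0.4],[0,0,0]],[[0.76,-0.15,0.5],[0,0,0]],[[0,0,0.4],[0,0,0]],[[0,0,0.2],[0,0,0]],[[0,0,0],[0,0,0]],[[0,0,0],[0,0,0]]]'
python3 -m creep '[[[0,0,0.05],[0,0,0]],[[0,0,0.05],[0,0,0]],[[0,0,0],[0,0,0]],[[0,0,0],[0,0,0]]]'
python3 -m creep '[[[0,0,0.04],[0,0,0]],[[0,0,0],[0,0,0]],[[0,0,0],[0,0,0]]]'
```

```text
time: 18.92
position: [0.4197, 0.2793, 0.0803]
eef_rot: [0.844, 0.536, -0.0, 0.0]
force: [0.7, -0.6, -0.5]
opening: 0.673
finger_force: 27.2
time: 19.25
position: [0.42, 0.2798, 0.078]
eef_rot: [0.844, 0.536, 0.0, 0.0]
force: [-0.7, -0.2, -1.1]
opening: 0.673
finger_force: 27.2
time: 19.5
position: [0.42, 0.28, 0.0769]
eef_rot: [0.844, 0.536, 0.0, 0.0]
force: [1.0, 0.4, 1.2]
opening: 0.672
finger_force: 27.4
```

```bash

python3 -m creep '[[[0,0,0.03],[0,0,0]],[[0,0,0],[0,0,0]]]'
python3 -m creep '[[[0,0,0],[0,0,0]],[[0,0,0],[0,0,0]],[[0,0,0],[0,0,0]],[[0,0,0],[0,0,0]]]' 0
python3 -m creep '[[[0,0,-0.2],[0,0,0]],[[0,0,-0.5],[0,0,0]],[[0,0,-0.8],[0,0,0]],[[0,0,-0.8],[0,0,0]],[[0,0,-0.8],[0,0,0]],[[-0.6,0,-0.8],[0,0,0]],[[-0.9,0,0],[0,0,0]],[[-0.9,0,0],[0,0,0]]]'
python3 -m creep '[[[0,0,0],[0,0,0]],[[0,0,0],[0,0,0]]]'
python3 mg.py w7 "[.42,.28]"
```

```text
time: 19.67
position: [0.4201, 0.2802, 0.0768]
eef_rot: [0.844, 0.536, 0.0, 0.0]
force: [-2.0, -1.2, 5.5]
opening: 0.677
finger_force: 27.7
time: 20.0
position: [0.4197, 0.2799, 0.0757]
eef_rot: [0.844, 0.536, -0.0, -0.0]
force: [0.2, -0.3, 0.6]
opening: 1.003
finger_force: 0.0
time: 20.67
position: [0.3944, 0.2255, 0.1752]
eef_rot: [0.844, 0.536, 0.002, 0.0]
force: [-0.5, -0.7, -0.4]
opening: 1.001
finger_force: 0.0
time: 20.83
position: [0.3942, 0.2253, 0.1739]
eef_rot: [0.845, 0.535, 0.001, -0.0]
force: [0.7, 0.1, 0.6]
opening: 0.998
finger_force: 0.0
3230 [0.387 0.255 0.012] [0.448 0.3   0.05 ]
0.014 78 min [0.3875 0.2572] max [0.4474 0.3   ] rect [0.4182 0.2783] [0.0229 0.0571] 64.7
0.022 271 min [0.3886 0.2553] max [0.4481 0.2998] rect [0.4172 0.2769] [0.0251 0.0572] 64.8
0.03 689 min [0.3915 0.2565] max [0.4458 0.2987] rect [0.4167 0.2769] [0.0245 0.0539] 64.7
0.038 1258 min [0.3969 0.2615] max [0.4415 0.296 ] rect [0.4168 0.2768] [0.0235 0.0443] 64.7
0.044 1250 min [0.4024 0.2682] max [0.4362 0.2929] rect [0.4185 0.2793] [0.0165 0.0342] 64.8
t 20.88 pos [0.3944 0.2258 0.1739] F [ 0.8  0.8 -0.1] open 1.002 q [ 0.44 -0.06  1.78  0.    1.42  0.88]
shift [-4.67  7.14 -1.05] turn [ 1.000e-02 -0.000e+00 -1.921e+01] shift after turn [-4.46 -7.27 -1.05]
```

```bash
python3 - <<'E'
from h import *
# finger tip reach in tool frame: open (w2,w7) and holding (w4); tool frame from T_tool_cam
Tt=np.array(vision.camera_info("wrist")["T_tool_cam"])
for n in("w2","w6","w4"):
    t=np.load(n+".npz");Q=cloud(t["d"],t["K"],Tt);hs=cv2.cvtColor(t["im"],cv2.COLOR_RGB2HSV)
    m=(t["d"]>0)&(hs[...,2]<130)&(hs[...,1]<60)&(np.abs(Q[...,0])<.03)&(np.abs(Q[...,1])>.026)&(np.abs(Q[...,1])<.065)&(Q[...,2]<.08)&(Q[...,2]>.01)
    for sg in(1,-1):
        q=Q[m&(Q[...,1]*sg>0)]; k=q[q[:,2]>np.percentile(q[:,2],98)]; print(n,sg,len(q),"z pct",np.percentile(q[:,2],[50,90,98,99.8]).round(4),"xy at tip",k.mean(0).round(4),"x pct",np.percentile(q[:,0],[1,99]).round(4),"y",np.percentile(np.abs(q[q[:,2]>.03][:,1]),[1,99]).round(4))
E
```

```text
w2 1 3843 z pct [0.0299 0.0491 0.0551 0.0578] xy at tip [0.0022 0.041  0.0566] x pct [-0.0088  0.0147] y [0.0405 0.0543]
w2 -1 3785 z pct [0.0305 0.0496 0.0557 0.0583] xy at tip [ 0.0012 -0.0445  0.0573] x pct [-0.0093  0.0147] y [0.044  0.0578]
w6 1 3849 z pct [0.03   0.0494 0.0556 0.0583] xy at tip [0.0007 0.041  0.0571] x pct [-0.009   0.0146] y [0.0405 0.0543]
w6 -1 3741 z pct [0.0306 0.0498 0.056  0.0584] xy at tip [ 0.0011 -0.0445  0.0572] x pct [-0.0092  0.0146] y [0.044  0.0574]
w4 1 6694 z pct [0.0155 0.0451 0.0569 0.0623] xy at tip [0.0108 0.0302 0.0596] x pct [-0.0094  0.0146] y [0.0262 0.0397]
w4 -1 6734 z pct [0.0153 0.0453 0.057  0.0625] xy at tip [ 0.0103 -0.0338  0.0598] x pct [-0.0096  0.0146] y [0.0297 0.043 ]
```

```bash
cat >> h.py <<'E'
def tilted(spin=0,deg=45):
    a=np.radians(64.7); h=np.array([np.cos(a),np.sin(a),0]); y=np.array([h[1],-h[0],0]); t=np.radians(deg); z=h*np.sin(t)+np.array([0,0,-np.cos(t)])
    Rt=R.from_matrix(np.c_[np.cross(y,z),y,z]); return Rt*R.from_euler("z",spin,degrees=True)
E
python3 -m creep '[[[0,0,0],[0,1,0]],[[0,0,0],[0,1,0]],[[0,0,0],[0,1,0]],[[0,0,0],[0,1,0]],[[0,0,0],[0,1,0]],[[0,0,0],[0,1,0]],[[0,0,0],[0,1,0]],[[0,0,0],[0,0.5,0]]]'
python3 -m creep '[[[0,0,0],[0,0,0]],[[0,0,0],[0,0,0]]]'
python3 -c "
from h import *
togo([.3807,.1968,.1013],Rt=tilted())"
```

```text
time: 21.55
position: [0.3943, 0.2257, 0.1731]
eef_rot: [0.78, 0.494, 0.325, -0.206]
force: [-1.0, -0.1, -0.3]
opening: 1.004
finger_force: 0.0
time: 21.72
position: [0.3945, 0.2257, 0.1734]
eef_rot: [0.78, 0.495, 0.322, -0.205]
force: [-0.2, -0.7, 0.1]
opening: 0.999
finger_force: 0.0
t 21.72 pos [0.3945 0.2257 0.1734] F [-0.2 -0.7  0.1] open 0.999 q [ 0.17 -0.33  2.14  0.77  0.98  0.28]
shift [-2.94 -0.    1.14] turn [-0.01  0.02  0.01] shift after turn [-2.94 -0.    1.13]
```

```bash

python3 -m creep '[[[-0.73,0,0.4],[0,0,0]],[[-0.73,0,0.5],[0,0,0]],[[-0.73,0,0.6],[0,0,0]],[[-0.74,0,0.65],[0,0,0]],[[0,0,0],[0,0,0]],[[0,0,0],[0,0,0]],[[0,0,0],[0,0,0]]]'
python3 -c "
from h import *
togo([.3988,.2351,.059],Rt=tilted())"
```

```text
time: 22.3
position: [0.3894, 0.2138, 0.0853]
eef_rot: [0.78, 0.495, 0.324, -0.205]
force: [-0.2, 0.5, -0.3]
opening: 0.997
finger_force: 0.0
t 22.3 pos [0.3894 0.2138 0.0853] F [-0.2  0.5 -0.3] open 0.997 q [ 0.13 -0.16  2.21  0.92  0.84  0.02]
shift [-0.08 -0.02  1.4 ] turn [-0.01 -0.01  0.02] shift after turn [-0.08 -0.02  1.4 ]
```

```bash

python3 -m creep '[[[-0.08,-0.02,0.3],[0,0,0]],[[0,0,0.4],[0,0,0]],[[0,0,0.4],[0,0,0]],[[0,0,0.3],[0,0,0]],[[0,0,0],[0,0,0]],[[0,0,0],[0,0,0]]]'
python3 -c "
from h import *
togo([.3988,.2351,.059],Rt=tilted())"
```

```text
time: 22.8
position: [0.3986, 0.235, 0.059]
eef_rot: [0.779, 0.496, 0.324, -0.205]
force: [-0.4, 0.9, -0.6]
opening: 1.0
finger_force: 0.0
t 22.8 pos [0.3986 0.235  0.059 ] F [-0.4  0.9 -0.6] open 1.0 q [ 0.19 -0.04  2.17  0.99  0.75 -0.04]
shift [0. 0. 0.] turn [-0.01 -0.01  0.03] shift after turn [0. 0. 0.]
```

```bash

python3 -m creep '[[[0,0,0],[0,0,0]],[[0,0,0],[0,0,0]],[[0,0,0],[0,0,0]],[[0,0,0],[0,0,0]],[[0,0,0],[0,0,0]],[[0,0,0],[0,0,0]],[[0,0,0],[0,0,0]],[[0,0,0],[0,0,0]]]' 1 30
python3 - <<'E'
from h import *
im,d,K,T=cam("wrist");cv2.imwrite("pics/w8.png",cv2.resize(im,(800,600))[...,::-1])
E
```

```text
time: 23.47
position: [0.3986, 0.2345, 0.0586]
eef_rot: [0.78, 0.495, 0.324, -0.205]
force: [-2.4, -1.7, 8.2]
opening: 0.655
finger_force: 31.4
```

View pics/w8.png

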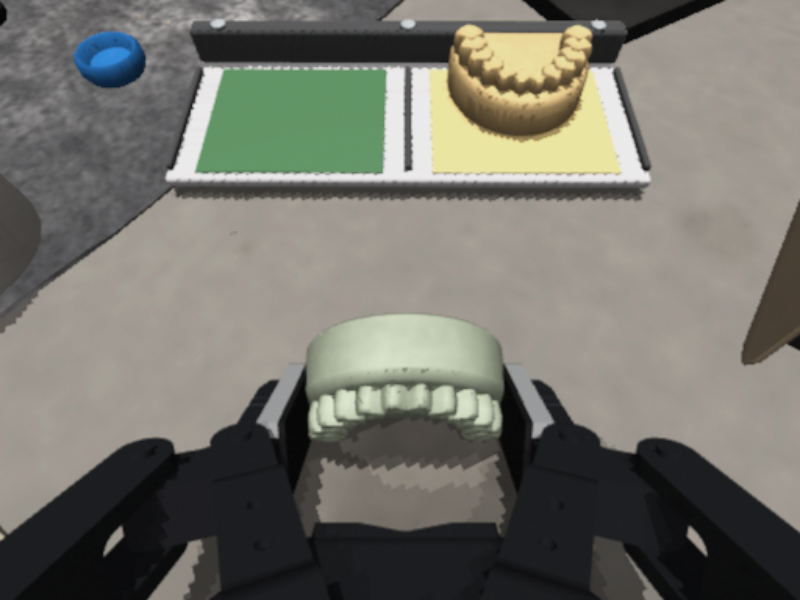

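The picture shows the green model gripped evenly on both sides at (405,385), still upright, with its teeth toward the gripper. The green bay is clear at (290,120), and the cream model is flush at the fence. Now I lift and carry it.

```bash

python3 -m creep '[[[0.1,0,-0.1],[0,0,0]],[[0.4,0,-0.4],[0,0,0]],[[0.6,0,-0.6],[0,0,0]],[[0.6,0,-0.6],[0,0,0]],[[0.6,0,-0.6],[0,0,0]],[[0.79,-0.38,0.34],[0,0,0]],[[0.79,-0.38,0.34],[0,0,0]],[[0.79,-0.38,0.34],[0,0,0]]]'
python3 -m creep '[[[0.79,-0.38,0.34],[0,0,0]],[[0.79,-0.38,0.34],[0,0,0]],[[0,0,0],[0,0,0]],[[0,0,0],[0,0,0]],[[0,0,0],[0,0,0]]]'
cat > hg.py <<'E'
from held import *
import sys
sp=float(sys.argv[1])
im,d,K,T,Q,m=held((35,12,20),(95,255,255)); q=Q[m]; sg=1 if sp==0 else 1
xm=(q[:,0]-q[:,2])/2**.5; zm=-(q[:,0]+q[:,2])/2**.5
print(len(q),"xm",np.percentile(xm,[.5,50,99,99.7]).round(4),"zm",np.percentile(zm,[.3,50,99,99.7]).round(4),"y",np.percentile(q[:,1],[.5,99.5]).round(4))
# front wall near underside: points with small zm
togo([.4198,.3899,.11],Rt=tilted(sp))
E
python3 hg.py 0
```

```text
time: 24.18
position: [0.3975, 0.3013, 0.1633]
eef_rot: [0.78, 0.495, 0.323, -0.205]
force: [-0.1, 0.4, -0.8]
opening: 0.654
finger_force: 31.8
time: 24.6
position: [0.397, 0.3446, 0.1777]
eef_rot: [0.78, 0.495, 0.322, -0.205]
force: [-0.9, -0.0, -0.6]
opening: 0.65
finger_force: 32.1
8500 xm [-0.0525 -0.0177 -0.0094 -0.009 ] zm [-0.0575 -0.0435 -0.0342 -0.034 ] y [-0.0292  0.0262]
t 24.65 pos [0.3971 0.3443 0.1776] F [ 0.2 -0.8 -0.6] open 0.652 q [ 0.47 -0.17  2.    0.67  0.77  0.55]
shift [-0.47  0.05  3.35] turn [-0.01  0.01  0.  ] shift after turn [-0.47  0.04  3.35]
```

```bash

python3 -m creep '[[[0,0,0],[0,0,-1]],[[0,0,0],[0,0,-1]],[[0,0,0],[0,0,-1]],[[0,0,0],[0,0,-1]],[[0,0,0],[0,0,-1]],[[0,0,0],[0,0,-1]],[[0,0,0],[0,0,-1]],[[0,0,0],[0,0,-1]]]'
python3 -m creep '[[[0,0,0],[0,0,-1]],[[0,0,0],[0,0,-1]],[[0,0,0],[0,0,-1]],[[0,0,0],[0,0,-1]],[[0,0,0],[0,0,-1]],[[0,0,0],[0,0,-1]],[[0,0,0],[0,0,-1]],[[0,0,0],[0,0,-1]]]'
python3 -m creep '[[[0,0,0],[0,0,-1]],[[0,0,0],[0,0,-1]],[[0,0,0],[0,0,-1]],[[0,0,0],[0,0,-1]],[[0,0,0],[0,0,-1]],[[0,0,0],[0,0,-1]],[[0,0,0],[0,0,-1]],[[0,0,0],[0,0,-1]]]'
python3 -m creep '[[[0,0,0],[0,0,-1]],[[0,0,0],[0,0,-1]],[[0,0,0],[0,0,-1]],[[0,0,0],[0,0,-1]],[[0,0,0],[0,0,-1]],[[0,0,0],[0,0,-1]],[[0,0,0],[0,0,0]],[[0,0,0],[0,0,0]]]'
cat > hg2.py <<'E'
from h import *
import sys
# held/placed green in carrier axes (x to fence, y, z) relative to TCP, by the wrist camera
s=status.read_state();im,d,K,T=cam("wrist");P=cloud(d,K,T);c,v=np.array([.4275,.904]),np.array([-.904,.4275]);p=np.array(s["position"])
D=P-p; X,Y,Z=D[...,:2]@c,D[...,:2]@v,D[...,2]
m=(hsvmask(im,(35,12,20),(95,255,255),(80,60,440,384))>0)&(d>0)&(np.abs(Y)<.036)&(X>-.0)&(X<.075)&(Z<-.02)&(Z>-.064)
print(m.sum(),"X",np.percentile(X[m],[.3,2,98,99.7]).round(4),"Y",np.percentile(Y[m],[.5,99.5]).round(4),"Z",np.percentile(Z[m],[.3,50,99,99.7]).round(4))
t=m&(X>.015)&(X<.045)
for lo in np.arange(.01,.056,.008):
    k=m&(X>lo)&(X<lo+.008)
    if k.sum()>30: print("X",lo.round(3),"top Z",np.percentile(Z[k],98).round(4),"med",np.median(Z[k]).round(4))
print("TCP carrier xy",p[:2]@c,p[:2]@v); np.savez(sys.argv[1]+".npz",im=im,d=d,K=K,T=T)
togo([.4198,.3899,.11],Rt=tilted(180))
E
python3 hg2.py w9
```

```text
time: 25.32
position: [0.3975, 0.344, 0.1778]
eef_rot: [0.51, 0.771, 0.378, -0.055]
force: [0.0, -0.9, -2.2]
opening: 0.653
finger_force: 32.1
time: 25.98
position: [0.3975, 0.344, 0.1778]
eef_rot: [0.153, 0.911, 0.368, 0.104]
force: [0.1, -0.8, -0.4]
opening: 0.655
finger_force: 32.1
time: 26.65
position: [0.3975, 0.344, 0.1778]
eef_rot: [-0.231, 0.895, 0.294, 0.244]
force: [-0.1, 0.5, -1.6]
opening: 0.654
finger_force: 32.1
time: 27.32
position: [0.3975, 0.3444, 0.178]
eef_rot: [-0.493, 0.781, 0.205, 0.323]
force: [0.3, 0.3, -1.2]
opening: 0.655
finger_force: 32.1
8492 X [0.0107 0.0114 0.0465 0.0561] Y [-0.0265  0.0293] Z [-0.0556 -0.0416 -0.0324 -0.0321]
X 0.01 top Z -0.0386 med -0.0466
X 0.018 top Z -0.0329 med -0.0388
X 0.026 top Z -0.0323 med -0.0382
X 0.034 top Z -0.0321 med -0.0337
X 0.042 top Z -0.0323 med -0.0331
X 0.05 top Z -0.0329 med -0.0415
TCP carrier xy 0.4812379610881917 -0.21212757816589892
t 27.37 pos [0.3975 0.3445 0.1781] F [-0.7 -0.7 -1.2] open 0.653 q [ 0.47 -0.17  1.99  0.67  0.77 -2.59]
shift [ 0.49 -0.03  3.36] turn [ 0.01 -0.01 -0.03] shift after turn [ 0.5  -0.03  3.36]
```

```bash

python3 -m creep '[[[0.18,0,0.6],[0,0,0]],[[0.18,0,0.85],[0,0,0]],[[0.18,0,0.85],[0,0,0]],[[0.18,0,0.83],[0,0,0]],[[0,0,0],[0,0,0]],[[0,0,0],[0,0,0]],[[0,0,0],[0,0,0]]]'
python3 hg2.py w10
python3 - <<'E'
from h import *
t=np.load("w10.npz");P=cloud(t["d"],t["K"],t["T"]);c,v=np.array([.4275,.904]),np.array([-.904,.4275]);X,Y,Z=P[...,:2]@c,P[...,:2]@v,P[...,2]
k=(t["d"]>0)&(Z>.021)&(Z<.028)&(np.abs(X-.595)<.014)&(Y>-.36)&(Y<-.16)
for y in np.arange(-.35,-.16,.02):
    g=k&(np.abs(Y-y)<.008)
    if g.sum()>20: print(y.round(2),g.sum(),np.percentile(X[g],3).round(4))
for y in(-.24,-.19,-.27): 
    g=(t["d"]>0)&(np.abs(X-.53)<.008)&(np.abs(Y-y)<.005)&(np.abs(Z-.009)<.008)
    if g.sum()>5:print("plate z",y,np.median(Z[g]).round(4))
togo([.4157,.3829,.073],Rt=tilted(180))
E
```

```text
time: 27.95
position: [0.4158, 0.3835, 0.1113]
eef_rot: [-0.494, 0.78, 0.205, 0.323]
force: [0.1, -0.8, -1.6]
opening: 0.653
finger_force: 32.5
8489 X [0.0108 0.0114 0.0468 0.0563] Y [-0.026   0.0293] Z [-0.0557 -0.0416 -0.0323 -0.0321]
X 0.01 top Z -0.0386 med -0.0466
X 0.018 top Z -0.0329 med -0.0388
X 0.026 top Z -0.0322 med -0.0384
X 0.034 top Z -0.032 med -0.0336
X 0.042 top Z -0.0322 med -0.033
X 0.05 top Z -0.033 med -0.0414
TCP carrier xy 0.5244037715033861 -0.21194089687292586
t 28.0 pos [0.416  0.3835 0.1118] F [ 1.1  0.3 -1.3] open 0.655 q [ 0.53  0.06  1.93  0.78  0.6  -2.7 ]
shift [-0.16 -0.03  0.26] turn [0.   0.02 0.01] shift after turn [-0.16 -0.03  0.26]
-0.35 134 0.5904
-0.33 233 0.5817
-0.31 356 0.5815
-0.29 93 0.589
-0.27 358 0.5904
-0.25 363 0.5904
-0.23 337 0.5902
-0.21 244 0.5901
-0.19 334 0.5904
-0.17 348 0.5904
plate z -0.24 0.0103
plate z -0.19 0.0102
plate z -0.27 0.0101
t 28.0 pos [0.416  0.3835 0.1118] F [ 1.1  0.3 -1.3] open 0.655 q [ 0.53  0.06  1.93  0.78  0.6  -2.7 ]
shift [ 1.12 -0.    1.08] turn [0.   0.02 0.01] shift after turn [ 1.12 -0.    1.08]
```

```bash

python3 -m creep '[[[0.25,0,0.25],[0,0,0]],[[0.35,0,0.35],[0,0,0]],[[0.3,0,0.28],[0,0,0]],[[0.15,0,0.13],[0,0,0]],[[0,0,0],[0,0,0]],[[0,0,0],[0,0,0]]]'
python3 -m creep '[[[0.06,0,0.06],[0,0,0]],[[0.06,0,0.06],[0,0,0]],[[0,0,0],[0,0,0]],[[0,0,0],[0,0,0]]]'
python3 -c "
from h import *
togo([.4157,.3829,.0667],Rt=tilted(180))"
```

```text
time: 28.5
position: [0.4156, 0.383, 0.0751]
eef_rot: [-0.495, 0.78, 0.205, 0.324]
force: [0.7, -0.7, -0.8]
opening: 0.656
finger_force: 32.5
time: 28.83
position: [0.4153, 0.3831, 0.07]
eef_rot: [-0.495, 0.78, 0.205, 0.323]
force: [0.0, -0.7, -1.9]
opening: 0.653
finger_force: 32.5
t 28.83 pos [0.4153 0.3831 0.07  ] F [ 0.  -0.7 -1.9] open 0.653 q [ 0.53  0.15  1.94  0.89  0.54 -2.83]
shift [ 0.09 -0.02  0.09] turn [0.01 0.   0.01] shift after turn [ 0.09 -0.02  0.09]
```

```bash

python3 -m creep '[[[0.03,0,0.03],[0,0,0]],[[0.03,0,0.03],[0,0,0]],[[0,0,0],[0,0,0]],[[0,0,0],[0,0,0]]]'
python3 -m creep '[[[0.03,0,0.03],[0,0,0]],[[0,0,0],[0,0,0]],[[0,0,0],[0,0,0]]]'
python3 -m creep '[[[0.02,0,0.02],[0,0,0]],[[0,0,0],[0,0,0]],[[0,0,0],[0,0,0]]]'
python3 -c "
from h import *
togo([.4157,.3829,.0667],Rt=tilted(180))"
```

```text
time: 29.17
position: [0.4156, 0.3833, 0.0683]
eef_rot: [-0.495, 0.78, 0.205, 0.324]
force: [-0.7, -1.0, 2.1]
opening: 0.66
finger_force: 33.0
time: 29.42
position: [0.4159, 0.3835, 0.068]
eef_rot: [-0.495, 0.78, 0.205, 0.324]
force: [-1.9, -2.3, 6.3]
opening: 0.655
finger_force: 33.7
time: 29.67
position: [0.4162, 0.3837, 0.0678]
eef_rot: [-0.495, 0.78, 0.205, 0.325]
force: [-3.0, -3.4, 8.8]
opening: 0.654
finger_force: 34.1
t 29.67 pos [0.4162 0.3837 0.0678] F [-3.  -3.4  8.8] open 0.654 q [ 0.53  0.16  1.94  0.9   0.53 -2.85]
shift [0.06 0.   0.01] turn [0.   0.03 0.01] shift after turn [0.06 0.   0.01]
```

```bash

python3 -m creep '[[[-0.08,0,0.02],[0,0,0]],[[-0.06,0,0.06],[0,0,0]],[[-0.05,0,0.05],[0,0,0]],[[0,0,0],[0,0,0]],[[0,0,0],[0,0,0]]]'
python3 -m creep '[[[-0.04,0,0.04],[0,0,0]],[[0,0,0],[0,0,0]],[[0,0,0],[0,0,0]]]'
python3 -c "
from h import *
togo([.4157,.3829,.0667],Rt=tilted(180)); p=status.read_state()['position']; print(p[0]*.4275+p[1]*.904+.0587)"
```

```text
time: 30.08
position: [0.4185, 0.3885, 0.068]
eef_rot: [-0.495, 0.78, 0.205, 0.324]
force: [-0.0, -0.0, 4.3]
opening: 0.654
finger_force: 33.2
time: 30.33
position: [0.4191, 0.3897, 0.068]
eef_rot: [-0.495, 0.78, 0.205, 0.324]
force: [-1.5, -3.9, 6.7]
opening: 0.655
finger_force: 33.8
t 30.33 pos [0.4191 0.3897 0.068 ] F [-1.5 -3.9  6.7] open 0.655 q [ 0.54  0.17  1.92  0.89  0.53 -2.83]
shift [ 0.25  0.01 -0.18] turn [-0.    0.02  0.01] shift after turn [ 0.25  0.01 -0.18]
0.5901182602088211
```

Near contact; small nudges.

```bash

python3 -m creep '[[[-0.04,0,0.04],[0,0,0]],[[0,0,0],[0,0,0]],[[0,0,0],[0,0,0]]]'
python3 -m creep '[[[-0.04,0,0.03],[0,0,0]],[[0,0,0],[0,0,0]],[[0,0,0],[0,0,0]]]'
python3 hg2.py w11
```

```text
time: 30.58
position: [0.4195, 0.3902, 0.0677]
eef_rot: [-0.495, 0.78, 0.205, 0.324]
force: [-6.4, -14.1, 13.0]
opening: 0.652
finger_force: 37.9
time: 30.83
position: [0.4198, 0.3907, 0.0675]
eef_rot: [-0.495, 0.78, 0.204, 0.323]
force: [-10.3, -21.7, 16.9]
opening: 0.659
finger_force: 41.6
13161 X [0.0002 0.001  0.0437 0.0618] Y [-0.0355  0.0354] Z [-0.0579 -0.0506 -0.0325 -0.0322]
X 0.01 top Z -0.0359 med -0.0494
X 0.018 top Z -0.0334 med -0.0417
X 0.026 top Z -0.0325 med -0.041
X 0.034 top Z -0.0321 med -0.0405
X 0.042 top Z -0.0321 med -0.0568
TCP carrier xy 0.5326608251525631 -0.21242312990789206
t 30.88 pos [0.4198 0.3907 0.0675] F [-10.4 -21.3  17. ] open 0.653 q [ 0.54  0.18  1.92  0.89  0.53 -2.83]
shift [-1.18 -0.02 -1.22] turn [-0.   -0.    0.01] shift after turn [-1.18 -0.02 -1.22]
```

```bash

python3 -m creep '[[[0.02,0,-0.05],[0,0,0]],[[0,0,0],[0,0,0]]]'
python3 -m creep '[[[0,0,0],[0,0,0]],[[0,0,0],[0,0,0]],[[0,0,0],[0,0,0]],[[0,0,0],[0,0,0]]]' 0.25
python3 -m creep '[[[0,0,-0.1],[0,0,0]],[[0,0,-0.2],[0,0,0]],[[0,0,-0.4],[0,0,0]],[[0,0,-0.7],[0,0,0]],[[0,0,-0.9],[0,0,0]],[[0,0,-0.9],[0,0,0]],[[0,0,-0.3],[0,0,0]],[[0,0,0],[0,0,0]]]'
python3 -m creep '[[[0,0,0],[0,0,0]],[[0,0,0],[0,0,0]]]'
python3 - <<'E'
from h import *
im,d,K,T=cam("wrist");P=cloud(d,K,T);np.savez("w12.npz",im=im,d=d,K=K,T=T);cv2.imwrite("pics/w12.png",cv2.resize(im,(800,600))[...,::-1])
c,v=np.array([.4275,.904]),np.array([-.904,.4275]);X,Y,Z=P[...,:2]@c,P[...,:2]@v,P[...,2];hs=cv2.cvtColor(im,cv2.COLOR_RGB2HSV)
for n,yb,lo,hi in(("green",-.2121,(35,12,20),(95,255,255)),("cream",-.3082,(14,40,60),(34,255,255))):
    m=(cv2.inRange(hs,lo,hi)>0)&(d>0)&(np.abs(Y-yb)<.036)&(X>.52)&(X<.6)&(Z>.0235)&(Z<.05)
    q=np.c_[X[m],Y[m]].astype(np.float32);r=cv2.minAreaRect(q);print(n,len(q),np.round(r[0],4),np.round(r[1],4),round(r[2],1),"X",np.percentile(q[:,0],[.5,99.5]).round(4),"Z top by X",[(x.round(3),np.percentile(Z[m&(np.abs(X-x)<.004)],97).round(4)) for x in np.arange(.55,.59,.008) if (m&(np.abs(X-x)<.004)).sum()>20],"by Y",[(y,np.percentile(Z[m&(np.abs(Y-yb-y)<.005)],97).round(4)) for y in(-.022,-.012,.012,.022)if (m&(np.abs(Y-yb-y)<.005)).sum()>20])
    for y in(-.02,-.01,0,.01,.02):
        g=X[m&(np.abs(Y-yb-y)<.004)]
        if len(g): print("  heel",y,np.percentile(g,99.5).round(4))
    f=X[(d>0)&(Z>.022)&(Z<.028)&(np.abs(X-.597)<.012)&(hs[...,2]<110)&(np.abs(Y-yb)<.04)]
    if len(f): print("  fence",np.percentile(f,3).round(4))
print(status.read_state()["time"])
E
```

```text
time: 31.05
position: [0.4191, 0.3904, 0.0677]
eef_rot: [-0.495, 0.78, 0.205, 0.323]
force: [-0.5, -1.8, 2.1]
opening: 0.652
finger_force: 37.6
time: 31.38
position: [0.4187, 0.3908, 0.0674]
eef_rot: [-0.495, 0.78, 0.205, 0.323]
force: [-0.2, 0.5, 0.4]
opening: 0.751
finger_force: 0.0
time: 32.05
position: [0.393, 0.3343, 0.1314]
eef_rot: [-0.495, 0.78, 0.205, 0.325]
force: [0.2, 0.5, -0.4]
opening: 0.751
finger_force: 0.0
time: 32.22
position: [0.3925, 0.3349, 0.1288]
eef_rot: [-0.495, 0.78, 0.205, 0.323]
force: [0.2, 0.6, -0.2]
opening: 0.75
finger_force: 0.0
green 2608 [ 0.5702 -0.2111] [0.0565 0.0622] 1.1 X [0.543  0.5934] Z top by X [(np.float64(0.55), np.float64(0.0334)), (np.float64(0.558), np.float64(0.0347)), (np.float64(0.566), np.float64(0.0352)), (np.float64(0.574), np.float64(0.0353)), (np.float64(0.582), np.float64(0.0351))] by Y [(-0.022, np.float64(0.0352)), (-0.012, np.float64(0.0347)), (0.012, np.float64(0.0343)), (0.022, np.float64(0.0353))]
  heel -0.02 0.5964
  heel -0.01 0.5932
  heel 0 0.5931
  heel 0.01 0.5932
  heel 0.02 0.5926
  fence 0.5903
cream 2784 [ 0.5696 -0.3067] [0.0581 0.056 ] 89.5 X [0.5434 0.5931] Z top by X [(np.float64(0.55), np.float64(0.0332)), (np.float64(0.558), np.float64(0.0346)), (np.float64(0.566), np.float64(0.0352)), (np.float64(0.574), np.float64(0.0353)), (np.float64(0.582), np.float64(0.0353))] by Y [(-0.022, np.float64(0.0353)), (-0.012, np.float64(0.0347)), (0.012, np.float64(0.0343)), (0.022, np.float64(0.0352))]
  heel -0.02 0.5931
  heel -0.01 0.5932
  heel 0 0.5929
  heel 0.01 0.5935
  heel 0.02 0.5908
  fence 0.5901
32.2667
```

```bash

python3 -m creep '[[[-0.7,0,-0.7],[0,0,0]],[[-0.7,0,-0.7],[0,0,0]],[[-0.6,0,-0.6],[0,0.5,0]],[[0,0,0],[0,1,0]],[[0,0,0],[0,1,0]],[[0,0,0],[0,1,0]],[[0,0,0],[0,1,0]],[[0,0,0],[0,1,0]]]'
python3 -m creep '[[[0,0,0],[0,1,0]],[[0,0,0],[0,1,0]],[[-0.8,-0.5,0],[0,0,0]],[[-0.6,-0.5,0],[0,0,0]],[[0,0,0],[0,0,0]],[[0,0,0],[0,0,0]],[[0,0,0],[0,0,0]]]'
cat > fin.py <<'E'
from h import *
im,d,K,T=cam("wrist");P=cloud(d,K,T);np.savez("w13.npz",im=im,d=d,K=K,T=T)
c,v=np.array([.4275,.904]),np.array([-.904,.4275]);X,Y,Z=P[...,:2]@c,P[...,:2]@v,P[...,2];hs=cv2.cvtColor(im,cv2.COLOR_RGB2HSV)
ok=(d>0)
for n,yb in(("green",-.2121),("cream",-.3082)):
    out=[]
    for y in(-.018,-.012,-.006,0,.006,.012,.018):
        s=ok&(np.abs(Y-yb-y)<.0025)&(X>.56)&(X<.606)&(Z>.018)&(Z<.04)
        mod=s&(hs[...,1]>18)&(hs[...,2]>70); fen=s&(hs[...,1]<30)&(hs[...,2]<110)&(X>.585)
        base=ok&(np.abs(Y-yb-y)<.0025)&(X>.56)&(X<.6)&(Z<.018)&(Z>.004)
        out.append((y,np.percentile(X[mod],99).round(4) if mod.sum() else 0,np.percentile(X[fen],3).round(4) if fen.sum() else 0,int(base.sum())))
    print(n,out)
    m=ok&(hs[...,1]>18)&(Z>.0225)&(Z<.04)&(np.abs(Y-yb)<.036)&(X>.53)&(X<.591)
    q=np.c_[X[m],Y[m]].astype(np.float32);r=cv2.minAreaRect(q);print(len(q),np.round(r[0],4),np.round(r[1],4),round(r[2],2))
    # mirror-symmetry axis: mid of left/right side at given X
    mid=[];
    for x in np.arange(.552,.585,.004):
        g=Y[m&(np.abs(X-x)<.0015)]
        if len(g)>10: mid.append((x,(g.min()+g.max())/2))
    mid=np.array(mid); print("axis slope deg",np.degrees(np.arctan(np.polyfit(mid[:,0],mid[:,1],1)[0])).round(2),"mean y off",(mid[:,1].mean()-yb).round(4))
t=cam("top"); 
for n,(lo,hi,b,z) in dict(bottle=((18,40,80),(36,255,255),(195,225,235,262),.11),jar=((95,80,40),(125,255,255),(350,140,385,180),.062)).items():
    a0=np.load("top0.npz")["im"]
    for im_ in(a0,t[0]):
        k=hsvmask(im_,lo,hi,b)
        if k.any(): print(n,cv2.contourArea(big(k)),np.round(plane(cv2.minAreaRect(big(k))[0],z,t[2],t[3]),4))
togo([.36,.25,.25],154.7)
E
python3 fin.py
```

```text
time: 32.93
position: [0.3926, 0.3352, 0.1998]
eef_rot: [-0.533, 0.84, 0.054, 0.086]
force: [-0.0, 0.4, 0.4]
opening: 0.747
finger_force: 0.0
time: 33.52
position: [0.4296, 0.3558, 0.1991]
eef_rot: [-0.536, 0.844, 0.0, -0.001]
force: [-0.6, -0.6, -0.3]
opening: 0.748
finger_force: 0.0
green [(-0.018, np.float64(0.5914), np.float64(0.5912), 0), (-0.012, np.float64(0.5913), np.float64(0.5914), 0), (-0.006, np.float64(0.5916), np.float64(0.5914), 0), (0, np.float64(0.5921), np.float64(0.5916), 0), (0.006, np.float64(0.5914), np.float64(0.5916), 0), (0.012, np.float64(0.592), np.float64(0.5915), 0), (0.018, np.float64(0.5917), np.float64(0.591), 0)]
1975 [ 0.5667 -0.2112] [0.0486 0.0589] 0.19
axis slope deg -4.61 mean y off 0.0002
cream [(-0.018, np.float64(0.5648), 0, 0), (-0.012, 0, 0, 0), (-0.006, 0, 0, 0), (0, 0, 0, 0), (0.006, 0, 0, 0), (0.012, np.float64(0.5913), np.float64(0.5919), 0), (0.018, np.float64(0.5914), np.float64(0.5921), 0)]
1048 [ 0.5642 -0.3037] [0.0595 0.0408] 70.33
axis slope deg 33.42 mean y off 0.0057
bottle 144.5 [[0.2913 0.3978 0.11  ]]
bottle 141.5 [[0.2913 0.3978 0.11  ]]
jar 149.0 [[ 0.5876 -0.0701  0.062 ]]
jar 146.5 [[ 0.5884 -0.0693  0.062 ]]
t 33.62 pos [0.4295 0.3556 0.1999] F [-0.1 -0.1  0.2] open 0.747 q [ 0.63  0.2   1.45  0.    1.49 -2.08]
shift [ 5.01  0.72 -2.  ] turn [ 0.01 -0.01  0.02] shift after turn [ 5.01  0.71 -2.  ]
```

```bash
python3 -m creep '[[[0.6,0,-0.5],[0,0,0]],[[0.6,0,-0.5],[0,0,0]],[[0,0,0],[0,0,0]],[[0,0,0],[0,0,0]],[[0,0,0],[0,0,0]]]'; python3 -c "
from station import ctrl
print(ctrl.sign_off())"
```

```text
time: 34.03
position: [0.4171, 0.3287, 0.225]
eef_rot: [-0.536, 0.844, 0.0, 0.0]
force: [-0.7, -0.3, -0.9]
opening: 0.748
finger_force: 0.0
the job is handed in; nothing more can be done
None
```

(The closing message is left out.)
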